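# Lock the build platform down with the quarter-turn key

### The job

The key with the T-shaped end stands T-end up in one of the wells of the tool block. Turn it end for end (lay it on the mat to change your hold), pass its T-end down through the slot in the hub of the build platform until the handle sits fully home on the hub, then give it a quarter turn, either way, so that the platform is locked down, and let go. Leave the other two tools in their wells and do not push the models, the jar, the cup or the screwdriver about.

Things in the scene. Friction and masses are not known exactly. Their poses are not given: they have to be found in the camera images.
- key: hold-down key, 110 mm, 0.14 kg. Origin: centre of its butt face; along its z: black flat-sided handle 30 (x) by 22 (y) mm, z 0 to 80 mm; round steel shank 10 mm thick, z 80 to 100; steel T-head bar 28 (x) by 10 (y) mm, z 100 to 110. Heaviest in the handle: lies steadily on any handle side. Starts in a well, T-head (z) up, its x along the block's x
- key_head (a point): centre of the key's T-head, 105 mm from the butt
- key_shoulder (a point): centre of the handle's end face at the shank, 80 mm from the butt: the shoulder that comes to rest on the hub, too wide for the slot
- stand: fixed bench stand with a round build platform 196 mm across; origin at its centre on the bench, z up, x along the slot. Rim 65 mm high, face 60 mm; four small printed models stuck on it on the diagonals, 68 mm from the centre, up to 75 mm high. In the middle a steel hub plate 78 (x) by 62 (y) mm, top at 72 mm
- slot (a point): centre of the slot's mouth in the hub's top face, axes as the stand. Slot 31 mm long (x), 13 mm wide (y), through the 16 mm thick hub plate; beneath it is a free round space of 34 mm radius, 44 mm deep, where the T-head turns either way without stops
- block: fixed grey tool block, 62 (x) by 200 (y) by 55 mm high, origin at the centre of its underside. Three upright wells along its y at -62, 0 and +62 mm, each 33 (x) by 25 (y) mm and 42 mm deep, floors 13 mm above the bench. Key, brush and scraper stand in them in any order
- mat: flat light grey-green silicone mat, 200 mm (x) by 170 mm (y), 3 mm thick, fixed, clear of things: the place to lay the key. Origin at the centre of its underside
- brush: a brush standing in a well, same handle as the key, white bristle block on top, 110 mm long, origin at the centre of its butt
- scraper: a scraper standing in a well, same handle as the key, thin flat blade on top, 114 mm long, origin at the centre of its butt
- model_a: grey printed horseshoe-shaped dental model, loose, about 55 by 65 by 23 mm, origin at the centre of its underside
- model_b: another model like it
- jar: amber jar, 64 mm across, 85 mm high, origin at the centre of its underside
- cup: white cup, 72 mm across, 70 mm high, origin at the centre of its underside
- screwdriver: small screwdriver lying on the bench beyond the mat, 120 mm long
Mind the look-alikes: they are no part of the job. What is shaped like the key but orange is not meant.

How it is judged (in metres and radians):
On the way, in this order (a step that is already met when the one before it is completed fails the run):
1. the key is out of the tool block (horizontal distance between key and block above 0.12 m), for 0.1 s.
2. the T-head is through the slot, below the hub plate, still lined up with the slot (z of key_head in the frame of slot below -0.022 m and horizontal distance between key_head and slot below 0.008 m and angle between the x axis of key and the x axis of stand, either way round below 0.35 rad), for 0.1 s.
At the end, for the whole second after the job is handed in: The key stands upright, T-head down, in the hub: T-head under the hub plate and within 8 mm of the slot's centre line, shoulder within 3 mm of the hub's top, T-head turned across the slot (within about 20 degrees of square), at rest and released (horizontal distance between key_head and slot below 0.008 m and z of key_shoulder in the frame of slot below 0.003 m and z of key_head in the frame of slot below -0.022 m and angle between the x axis of key and the x axis of stand, either way round above 1.2 rad and angle between key's own z axis and vertical above 3 rad and linear speed of key below 0.02 m/s); the robot touches nothing.
It fails at once if the brush or the scraper is taken out of its well (distance of any of brush, scraper from where it was at the start of the episode above 0.02 m).
It fails at once if a model, the jar, the cup or the screwdriver is pushed about (more than 20 mm) (distance of any of model_a, model_b, jar, cup, screwdriver from where it was at the start of the episode above 0.02 m).
It also fails if it takes over 72 s, if anything falls off the work surface, if the arm or the gripper's body presses on something with over 40 N, if the wrist force passes 120 N, or if a joint passes its speed limit or range.

### The arm

A 6-joint arm with a two-finger parallel gripper is mounted at the origin on the work surface. World frame = base frame: x ahead of the robot, y to its left, z up, the work surface at z = 0. Lengths are in m, angles in degrees, forces in N, time in s.
With the tool pointing down it reaches from about 0.4 to 0.825 m from the base axis. Payload 7 kg.
Tool frame: the origin (TCP) lies midway between the tips of the shut fingers; the grasp point (between the pads) lies 19 mm behind it (r.grasp_offset is the distance from the TCP to the grasp point, in m); z points along the fingers, x is the direction in which the jaws open and shut, and the axes are right-handed (so a half turn about z gives the same grasp; the last joint's range is limited). The gripper opens to 88 mm and grips with 3 to 60 N. Pads are 19 mm wide; open, the fingers measure 130 mm over their backs; the gripper's body (78 mm by 193 mm) begins 47 mm behind the grasp point.
Start: joints at [-53.05, 20.546, 0.682, 0, -70.136, -16.507], TCP at [0.236, -0.632, 0.227] pointing down, gripper open.
Joint ranges: [-176.03, 176.03], [-82.01, 121.73], [-58.28, 71.71], [-173.87, 95.51], [-174.79, -0.11], [-173.66, 173.66]. Speed limits (degrees/s): [136.94, 136.94, 172.46, 180, 180, 180].

### API

Orientations are given as [roll, pitch, yaw] about the fixed x, y, z axes, in that order (R = Rz(yaw) Ry(pitch) Rx(roll)).
In Python, from plant import r gives the robot as it stands.
- The arm moves only by the tool step_arm, never from a script. Its argument "deltas" is a list of rows, each a list of 7 numbers: the turn, a rotation vector about the tool's x, y, z in rad, then the shift along the tool's x, y, z in mm, then the opening, from -1 (shut) to 1 (fully open), so that 0 is half open. In form: [[ax, ay, az, x, y, z, grip], ...]. A call has 1 to 10 rows; each row shifts and turns the pose as measured when the row begins, along the tool's axes as they then stand; what a row does not reach is not made up. A row lasts 1/10 s, in which the tool goes at most 50 mm and 8.59 degrees, less where a joint would pass 70% of its speed; a pose out of reach is approached as far as the arm can. A call with a gripper value outside its range is refused whole. The fingers move at their own pace and stop on an object; "squeeze" is the grip in N (left out, the last holds). Time passes only in rows, so rows that do not move let the fingers close. It gives the time, the measured TCP pose, the force and the opening at its end, in the units of the state.
- r.get_state(): the state, without advancing time (a new reading comes with each control period).
- r.capture(name): name is "scene" or "top" or "wrist"; returns the picture (420x560x3 uint8, red, green, blue); there is no depth.
- r.camera_info(name): a dict with "vertical_fov" (degrees; the focal length in pixels is half the picture's height over the tangent of half this angle, whatever the lens; pixels are square), "cx", "cy" (the principal point, pixels), "view" (4x4, takes a point from world to camera coordinates). Camera axes: x right, y down, z forward; pixel columns grow to the right and rows downward; lengths in m; the calibration is good to about 2 mm. A picture is of the moment at which its call begins: read the wrist's pose just before it. camera_info takes no time and is no camera call; for the wrist camera it gives the pose at the moment of the call.
- r.close_job(): hands the job in, once; it reports no verdict.
The state is a dict: "time_s": time; "joints": joint angles; "qd": joint speeds; "joint_torque": joint torques, N m; "tcp_pos": TCP position; "eef_rot": TCP orientation; "contact_force": force on the tool from outside, world axes, zero at the start; "moment": the same for the moment, N m; "gripper_width": finger opening in m.
Only numpy, scipy, OpenCV 4.12 (cv2) and the standard library are available. Lean on these libraries where they do the work, as an engineer would, in place of code of your own. Each camera call takes 0.05 s, during which the arm holds its last target.

## Working session

There is one attempt and no reset: what is moved stays moved. The work goes in short steps, Python scripts to look and compute and a tool call to move; the robot and the scene stay as the last step left them, time stands still between calls to the robot, and variables do not carry over. Pictures are saved under pics/ and viewed, and the job is handed in when it is done.

Besides the shell and the picture viewer there is one more tool, called after "Emit:" as a command line: name --pt "numbers of a row" for each row, then --argument value for the rest. step_arm: Moves the arm, as the interface text tells. Its arguments: {"type":"object","properties":{"deltas":{"type":"array","items":{"type":"array","items":{"type":"number"}}},"squeeze":{"type":"number"}},"required":["deltas"]}

```bash
mkdir -p pics; ls; python3 - <<'E'
from plant import r
import cv2
for n in ["scene","top","wrist"]:
    i=r.camera_info(n); im=r.capture(n); cv2.imwrite(f"pics/{n}0.png",im[:,:,::-1]); print(n,i)
print(r.get_state(), r.grasp_offset)
E
```

```text
pics
scene {'vertical_fov': 53.046731081333895, 'cx': 278.0148950624059, 'cy': 207.94669076120107, 'view': array([[ 0.89736033,  0.44121952, -0.00835317, -0.56820564],
       [ 0.37965395, -0.78151973, -0.49506543, -0.19619852],
       [-0.22496069,  0.44108077, -0.86881554,  1.27178512],
       [ 0.        ,  0.        ,  0.        ,  1.        ]])}
top {'vertical_fov': 56.723229062416365, 'cx': 273.867896259791, 'cy': 207.00446878041234, 'view': array([[ 5.54016661e-04, -9.99637640e-01, -2.69124895e-02,
         2.32611347e-02],
       [-9.83276120e-01,  4.35675517e-03, -1.82068917e-01,
         6.52429743e-01],
       [ 1.82120193e-01,  2.65632775e-02, -9.82917406e-01,
         7.19877972e-01],
       [ 0.00000000e+00,  0.00000000e+00,  0.00000000e+00,
         1.00000000e+00]])}
wrist {'vertical_fov': 70.15435408335505, 'cx': 279.3773746797538, 'cy': 217.5976373731617, 'view': array([[-3.49542756e-01,  9.36920047e-01,  8.28996803e-04,
         6.76435917e-01],
       [ 9.01685886e-01,  3.36157090e-01,  2.71957670e-01,
        -3.38106604e-02],
       [ 2.54523920e-01,  9.58083280e-02, -9.62308858e-01,
         3.90120035e-01],
       [ 0.00000000e+00,  0.00000000e+00,  0.00000000e+00,
         1.00000000e+00]])}
{'time_s': 0.15, 'joints': array([-5.30506517e+01,  2.05833120e+01,  6.48027877e-01, -1.22138653e-02,
       -7.01379292e+01, -1.65056689e+01]), 'qd': array([-0.1260515 , -0.04264949,  0.15190857,  0.05231186,  0.00112944,
       -0.04766892]), 'joint_torque': array([ 3.35964728e-05, -5.83276856e+01,  2.93292171e+01,  7.00121373e+00,
        8.82592838e-03, -1.22317369e-04]), 'tcp_pos': array([ 0.23559381, -0.63217021,  0.22584755]), 'eef_rot': array([-1.79990208e+02, -7.34588529e-02,  1.10439516e+02]), 'contact_force': array([-0.28124915, -0.8022524 , -0.12225073]), 'moment': array([-0.00541455,  0.06790434,  0.00108819]), 'gripper_width': 0.08783263228816032} 0.0188
```

View pics/scene0.png

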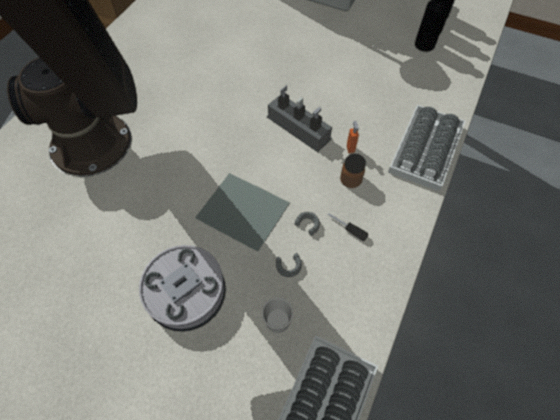

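View pics/top0.png

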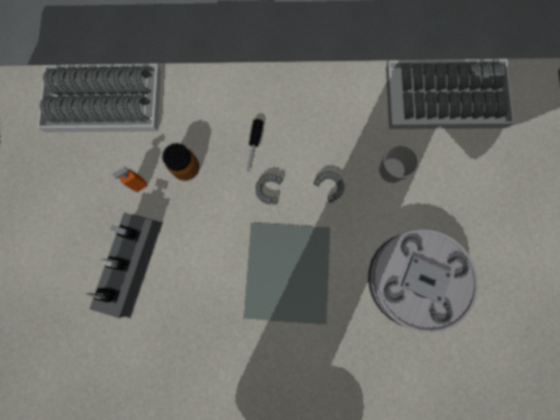

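View pics/wrist0.png

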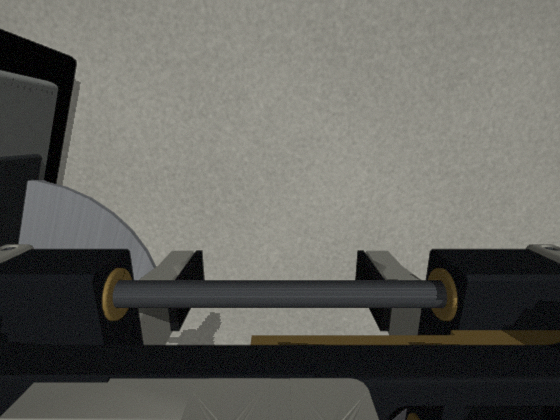

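The top view shows the block at about (125,265), the mat at (287,273), the stand at (425,280), and an orange look-alike at (130,180). I'll enlarge the block and the hub.

```bash
cat > h.py <<'E'
import numpy as np, cv2
from plant import r
def K(i):
    f=210/np.tan(np.radians(i["vertical_fov"]/2)); return f
def ray(n,u,v,i=None):
    i=i or r.camera_info(n); f=K(i); V=np.array(i["view"]); R=V[:3,:3]; c=-R.T@V[:3,3]
    d=R.T@np.array([(u-i["cx"])/f,(v-i["cy"])/f,1]); return c,d
def onz(n,u,v,z,i=None):
    c,d=ray(n,u,v,i); return c+d*(z-c[2])/d[2]
def proj(n,p,i=None):
    i=i or r.camera_info(n); f=K(i); V=np.array(i["view"]); q=V[:3,:3]@np.array(p)+V[:3,3]
    return np.array([i["cx"]+f*q[0]/q[2], i["cy"]+f*q[1]/q[2]])
def tri(a,b):
    (c1,d1),(c2,d2)=a,b; A=np.stack([d1,-d2],1); s=np.linalg.lstsq(A,c2-c1,rcond=None)[0]
    p,q=c1+s[0]*d1,c2+s[1]*d2; return (p+q)/2,np.linalg.norm(p-q)
E
python3 - <<'E'
import cv2,numpy as np
a=cv2.imread("pics/top0.png"); s=cv2.imread("pics/scene0.png")
R=lambda c,w,h:cv2.resize(c,(w,h),interpolation=cv2.INTER_CUBIC)
cv2.imwrite("pics/c1.png",np.hstack([R(a[200:330,70:180],400,473),R(s[75:160,255:345],400,473)]))
cv2.imwrite("pics/c2.png",np.hstack([R(a[220:340,360:485],400,384),R(s[240:335,130:235],400,384)]))
E
```

```text
(no output)
```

View pics/c1.png

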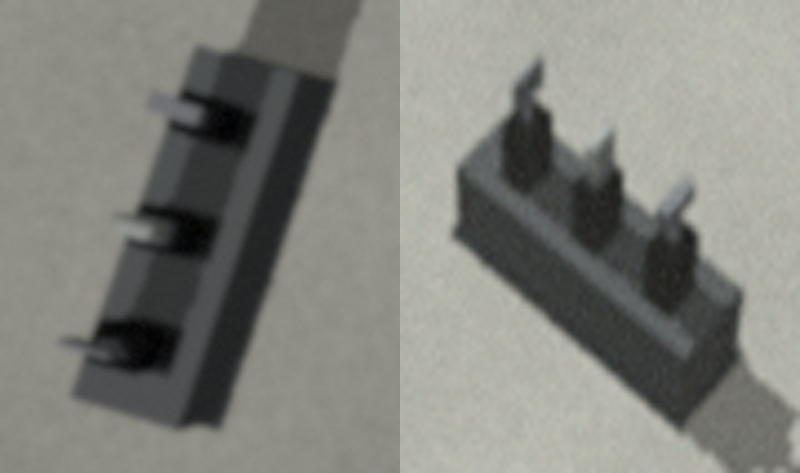

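View pics/c2.png

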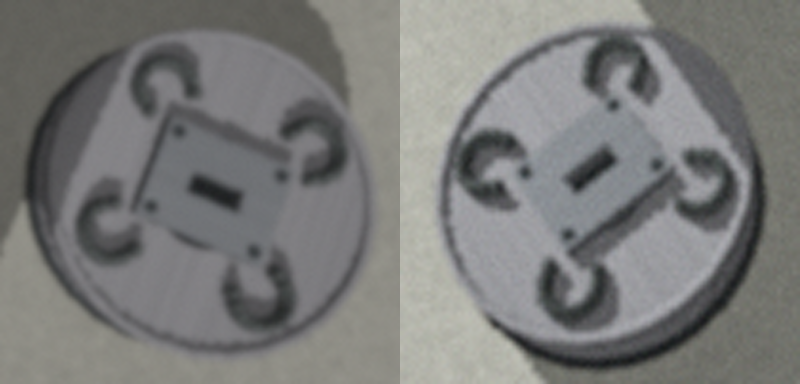

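```bash
python3 - <<'E'
from h import *
i=r.camera_info("top")
def c1(u,v): return 70+(u+.5)/3.636-.5,200+(v+.5)/3.638-.5
P=[onz("top",*c1(*p),.055,i)[:2] for p in [(197,48),(297,70),(182,428),(73,396)]]
P=np.array(P);print(P.round(4),P.mean(0).round(4)); print([np.linalg.norm(P[k]-P[(k+1)%4]).round(4) for k in range(4)])
d=P[0]+P[1]-P[2]-P[3]; print("long dir deg",np.degrees(np.arctan2(d[1],d[0])))
for p in [(175,110),(135,228),(80,345)]: print("head",onz("top",*c1(*p),.12,i).round(4))
def c2(u,v): return 360+(u+.5)/3.2-.5,220+(v+.5)/3.2-.5
H=np.array([onz("top",*c2(*p),.072,i)[:2] for p in [(172,107),(290,157),(262,266),(135,210)]])
print("hub",H.round(4),H.mean(0).round(4),[np.linalg.norm(H[k]-H[(k+1)%4]).round(4) for k in range(4)])
S=np.array([onz("top",*c2(*p),.072,i)[:2] for p in [(192,183),(240,205)]]);print(S, S.mean(0));d=S[0]-S[1];print(np.degrees(np.arctan2(d[1],d[0])))
def s2(u,v): return 130+(u+.5)/3.81-.5,240+(v+.5)/4.042-.5
S=np.array([onz("scene",*s2(*p),.072)[:2] for p in [(572,184),(613,155)]])
S=np.array([onz("scene",*s2(p[0]-400,p[1]),.072)[:2] for p in [(572,184),(613,155)]]);print("scene slot",S,S.mean(0))
M=np.array([onz("top",*p,.003,i)[:2] for p in [(250,223),(330,226),(327,324),(244,320)]]);print("mat",M.round(3),M.mean(0))
E
```

```text
[[0.6427 0.3276]
 [0.6301 0.2704]
 [0.4374 0.321 ]
 [0.4538 0.3813]] [0.541  0.3251]
[np.float64(0.0586), np.float64(0.1992), np.float64(0.0625), np.float64(0.1964)]
long dir deg -15.280620217554961
head [0.5997 0.3091 0.12  ]
head [0.5402 0.325  0.12  ]
head [0.483  0.3479 0.12  ]
hub [[ 0.5594 -0.2455]
 [ 0.5299 -0.3129]
 [ 0.467  -0.2916]
 [ 0.499  -0.22  ]] [ 0.5138 -0.2675] [np.float64(0.0736), np.float64(0.0663), np.float64(0.0784), np.float64(0.0656)]
[[ 0.51467013 -0.25434417]
 [ 0.50192969 -0.281487  ]] [ 0.50829991 -0.26791559]
64.85534345725583
scene slot [[ 0.5053946  -0.27940243]
 [ 0.51838945 -0.25367016]] [ 0.51189202 -0.26653629]
mat [[ 0.628  0.075]
 [ 0.621 -0.096]
 [ 0.421 -0.085]
 [ 0.428  0.085]] [ 0.52458632 -0.00531954]
```

```bash
cat >> h.py <<'E'
from scipy.spatial.transform import Rotation as Ro, Slerp
def rot(e): return Ro.from_euler("xyz",e,degrees=True)
def plan(p,e,n=None,g=1,p0=None,e0=None):
    """rows from the present pose to p (m), e (rpy deg)"""
    s=r.get_state(); p0=s["tcp_pos"] if p0 is None else np.array(p0); R0=rot(s["eef_rot"] if e0 is None else e0); R1=rot(e)
    w=(R0.inv()*R1).as_rotvec(); p=np.array(p)
    m=max(int(np.ceil(max(np.linalg.norm(p-p0)/.045,np.degrees(np.linalg.norm(w))/8))),1); n=n or m
    out=[]
    for k in range(n):
        R=R0*Ro.from_rotvec(w*k/n); d=R.inv().apply((p-p0)/n)*1000
        out.append([*np.round(w/n,4).tolist(),*np.round(d,1).tolist(),g])
    print("rows",n); [print("[%s],"%",".join("%g"%x for x in o)) for o in out]
def st():
    s=r.get_state(); print("t",round(s["time_s"],2),"p",s["tcp_pos"].round(4),"e",s["eef_rot"].round(2),"w",round(s["gripper_width"],4),"F",s["contact_force"].round(1),"j",s["joints"].round(1))
E
python3 - <<'E'
from h import *
plan([.60,.309,.25],[180,0,74.7])
E
```

```text
rows 23
[-0,-0.0001,0.0271,32.8,29.1,-1,1],
[-0,-0.0001,0.0271,33.6,28.2,-1,1],
[-0,-0.0001,0.0271,34.3,27.3,-1,1],
[-0,-0.0001,0.0271,35.1,26.4,-1,1],
[-0,-0.0001,0.0271,35.8,25.4,-1,1],
[-0,-0.0001,0.0271,36.4,24.4,-1,1],
[-0,-0.0001,0.0271,37.1,23.4,-1,1],
[-0,-0.0001,0.0271,37.7,22.4,-1,1],
[-0,-0.0001,0.0271,38.3,21.4,-1,1],
[-0,-0.0001,0.0271,38.9,20.3,-1,1],
[-0,-0.0001,0.0271,39.4,19.3,-1,1],
[-0,-0.0001,0.0271,39.9,18.2,-1,1],
[-0,-0.0001,0.0271,40.4,17.1,-1,1],
[-0,-0.0001,0.0271,40.9,16,-1,1],
[-0,-0.0001,0.0271,41.3,14.9,-1,1],
[-0,-0.0001,0.0271,41.7,13.8,-1,1],
[-0,-0.0001,0.0271,42,12.6,-1,1],
[-0,-0.0001,0.0271,42.3,11.5,-1,1],
[-0,-0.0001,0.0271,42.6,10.3,-1,1],
[-0,-0.0001,0.0271,42.9,9.2,-1,1],
[-0,-0.0001,0.0271,43.1,8,-1,1],
[-0,-0.0001,0.0271,43.3,6.8,-1,1],
[-0,-0.0001,0.0271,43.5,5.7,-1,1],
```

Emit:
step_arm --pt "0 0 0.027 33 29 -1 1" --pt "0 0 0.027 34 28 -1 1" --pt "0 0 0.027 34 27 -1 1" --pt "0 0 0.027 35 26 -1 1" --pt "0 0 0.027 36 25 -1 1" --pt "0 0 0.027 36 24 -1 1" --pt "0 0 0.027 37 23 -1 1" --pt "0 0 0.027 38 22 -1 1" --pt "0 0 0.027 38 21 -1 1" --pt "0 0 0.027 39 20 -1 1"

```text
time_s: 1.15
tcp_pos: [0.3939, -0.2134, 0.2322]
eef_rot: [-179.8, -0.4, 93.9]
contact_force: [0.9, 0.4, 0.0]
gripper_width: 0.0876
```

Emit:
step_arm --pt "0 0 0.027 39 19 -1 1" --pt "0 0 0.027 40 18 -1 1" --pt "0 0 0.027 40 17 -1 1" --pt "0 0 0.027 41 16 -1 1" --pt "0 0 0.027 41 15 -1 1" --pt "0 0 0.027 42 14 -1 1" --pt "0 0 0.027 42 13 -1 1" --pt "0 0 0.027 42 12 -1 1" --pt "0 0 0.027 43 10 -1 1" --pt "0 0 0.027 43 9 -1 1"

```text
time_s: 2.15
tcp_pos: [0.5631, 0.2107, 0.2462]
eef_rot: [-179.8, -0.4, 77.9]
contact_force: [0.6, -0.4, 0.8]
gripper_width: 0.0877
```

```bash
python3 - <<'E'
from h import *
st();plan([.60,.309,.25],[180,0,74.7])
E
```

```text
t 2.15 p [0.5631 0.2107 0.2462] e [-179.84   -0.4    77.89] w 0.0877 F [ 0.6 -0.4  0.8] j [  38.9   12.9   -7.2   -0.4  -69.6 -140.8]
rows 3
[-0.001,-0.0023,0.0185,34.6,5.1,-1,1],
[-0.001,-0.0023,0.0185,34.7,4.5,-1.1,1],
[-0.001,-0.0023,0.0185,34.8,3.9,-1.2,1],
```

Emit:
step_arm --pt "0 0 0.0185 35 5 -1 1" --pt "0 0 0.0185 35 4 -1 1" --pt "0 0 0.0185 35 4 -1 1" --pt "0 0 0 0 0 0 1"

```text
time_s: 2.55
tcp_pos: [0.6012, 0.319, 0.2468]
eef_rot: [-179.7, -0.2, 74.7]
contact_force: [0.1, -0.8, -0.0]
gripper_width: 0.0875
```

```bash
python3 - <<'E'
from h import *
st(); i=r.camera_info("wrist"); np.save("w1.npy",i["view"]); cv2.imwrite("pics/w1.png",r.capture("wrist")[:,:,::-1]); st()
print(proj("wrist",[.601,.309,.12],i))
E
```

```text
t 2.55 p [0.6012 0.319  0.2468] e [-179.71   -0.24   74.72] w 0.0875 F [ 0.1 -0.8 -0. ] j [  44.1   20.5    3.4   -0.4  -72.8 -149.3]
t 2.6 p [0.6006 0.3175 0.2468] e [-179.68   -0.21   74.72] w 0.0879 F [-0.5 -0.3 -0.6] j [  44.    20.4    3.3   -0.4  -72.9 -149.2]
[270.72419205 212.27023294]
```

View pics/w1.png

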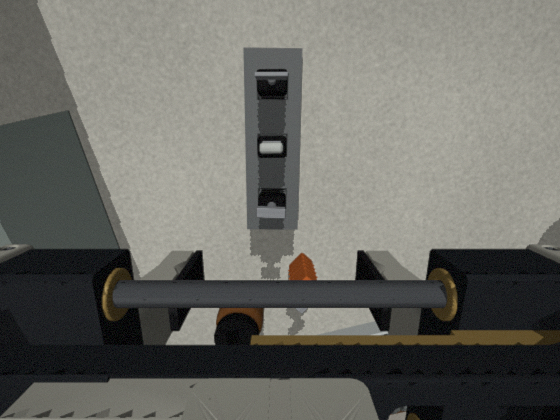

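The wrist view shows three black-handled tools in the wells: (272,80) near, (272,147) middle, white (brush), and (271,205) far. I'll enlarge to tell the key from the scraper.

```bash
python3 - <<'E'
import cv2
a=cv2.imread("pics/w1.png")[40:240,225:320]
cv2.imwrite("pics/w1c.png",cv2.resize(cv2.convertScaleAbs(a,alpha=1.4),(285,600),interpolation=cv2.INTER_CUBIC))
E
```

```text
(no output)
```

View pics/w1c.png

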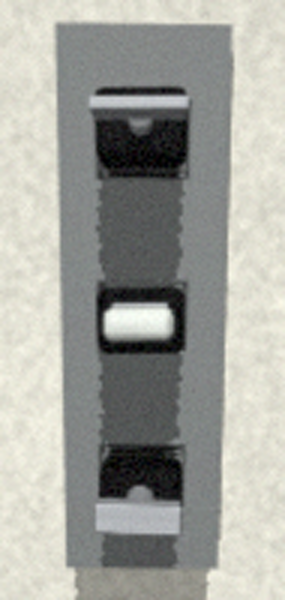

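The far tool at (271,212) has a steel bar with a roughly 28:10 outline on a round shank, so it is the key. The near tool is wider and thin, so it is the scraper, and the middle one is the white brush. The key's position agrees with the top view to about 1 mm. Next I descend on it.

```bash
python3 - <<'E'
from h import *
v=np.load("w1.npy");i=r.camera_info("wrist");i["view"]=v
print(onz("wrist",271,212,.123,i)); 
plan([.601,.309,.10],[180,0,74.7],5)
E
```

```text
[0.60008129 0.30961311 0.123     ]
rows 5
[-0.0011,-0.0007,0.0001,-1.7,0.7,29.4,1],
[-0.0011,-0.0007,0.0001,-1.7,0.7,29.4,1],
[-0.0011,-0.0007,0.0001,-1.7,0.6,29.4,1],
[-0.0011,-0.0007,0.0001,-1.7,0.6,29.4,1],
[-0.0011,-0.0007,0.0001,-1.6,0.6,29.4,1],
```

Emit:
step_arm --pt "0 0 0 -3 1 5 1" --pt "-0.003 -0.003 0 -3 1 15 1" --pt "0 0 0 -2 0 25 1" --pt "0 0 0 0 0 25 1" --pt "0 0 0 0 0 25 1" --pt "0 0 0 0 0 25 1" --pt "0 0 0 0 0 15 1" --pt "0 0 0 0 0 0 1"

```text
time_s: 3.4
tcp_pos: [0.5977, 0.3, 0.1074]
eef_rot: [-179.8, -0.1, 74.5]
contact_force: [-0.5, -1.0, -0.3]
gripper_width: 0.088
```

```bash
python3 - <<'E'
from h import *
st();plan([.601,.309,.062],[180,0,74.7],4)
i=r.camera_info("wrist");cv2.imwrite("pics/w2.png",r.capture("wrist")[:,:,::-1])
print(proj("wrist",[.601,.309,.123],i))
E
```

```text
t 3.4 p [0.5977 0.3    0.1074] e [-1.7984e+02 -8.0000e-02  7.4460e+01] w 0.088 F [-0.5 -1.  -0.3] j [  43.2   25.2   -8.5   -0.2  -56.3 -148.6]
rows 4
[-0.0007,-0.0003,-0.0011,2.4,0.2,11.4,1],
[-0.0007,-0.0003,-0.0011,2.4,0.2,11.4,1],
[-0.0007,-0.0003,-0.0011,2.4,0.2,11.4,1],
[-0.0007,-0.0003,-0.0011,2.4,0.2,11.4,1],
[300.81489687 277.08024879]
```

View pics/w2.png

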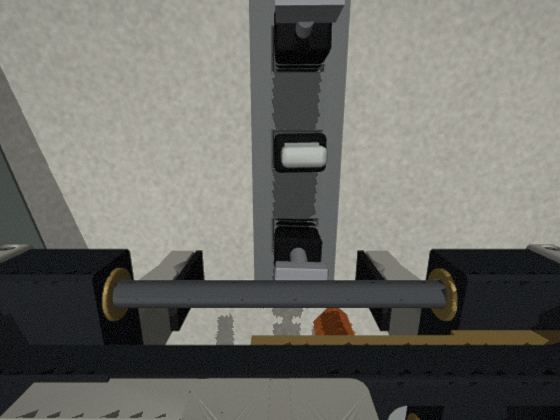

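The head is at (301,274), which matches the projection. The T-bar lies between the open fingers.

Emit:
step_arm --pt "0 0 -0.004 5 0 10 1" --pt "0 0 0 4 0 12 1" --pt "0 0 0 0 0 12 1" --pt "0 0 0 0 0 11 1" --pt "0 0 0 0 0 0 1"

```text
time_s: 3.95
tcp_pos: [0.6022, 0.31, 0.0635]
eef_rot: [179.9, -0.4, 74.7]
contact_force: [-0.0, -0.3, -0.2]
gripper_width: 0.0877
```

```bash
python3 - <<'E'
from h import *
st();plan([.601,.309,.062],[180,0,74.7],1)
E
```

```text
t 3.95 p [0.6022 0.31   0.0635] e [179.92  -0.38  74.69] w 0.0877 F [-0.  -0.3 -0.2] j [  43.6   28.2  -10.1   -0.2  -51.3 -148.8]
rows 1
[0.0014,-0.0067,-0.0001,-1.3,-0.9,1.5,1],
```

Now grip gently at first, then firmly.

Emit:
step_arm --pt "0 0 0 -1 -1 1 0.2" --pt "0 0 0 0 0 0 -0.4" --pt "0 0 0 0 0 0 -1" --pt "0 0 0 0 0 0 -1" --pt "0 0 0 0 0 0 -1" --pt "0 0 0 0 0 0 -1" --squeeze 30

```text
time_s: 4.55
tcp_pos: [0.6015, 0.3097, 0.0635]
eef_rot: [179.9, -0.4, 74.7]
contact_force: [0.0, -0.7, -0.2]
gripper_width: 0.0448
```

```bash
python3 - <<'E'
from h import *
st()
E
```

```text
t 4.55 p [0.6015 0.3097 0.0635] e [179.86  -0.44  74.72] w 0.0448 F [ 0.  -0.7 -0.2] j [ 4.370e+01  2.810e+01 -1.030e+01 -1.000e-01 -5.120e+01 -1.488e+02]
```

Emit:
step_arm --pt "0 0 0 0 0 0 -1" --pt "0 0 0 0 0 0 -1" --pt "0 0 0 0 0 0 -1" --pt "0 0 0 0 0 0 -1" --squeeze 30

```text
time_s: 4.95
tcp_pos: [0.6016, 0.3099, 0.0638]
eef_rot: [179.8, -0.5, 74.7]
contact_force: [-0.2, -0.4, 0.0]
gripper_width: 0.0299
```

Width is 29.9 mm, matching the 30 mm handle. I lift it straight up.

Emit:
step_arm --pt "0 0 0 0 0 -8 -1" --pt "0 0 0 0 0 -15 -1" --pt "0 0 0 0 0 -20 -1" --pt "0 0 0 0 0 -25 -1" --pt "0 0 0 0 0 -30 -1" --pt "0 0 0 0 0 -30 -1" --pt "0 0 0 0 0 0 -1"

```text
time_s: 5.65
tcp_pos: [0.6011, 0.3087, 0.2022]
eef_rot: [179.8, -0.5, 74.7]
contact_force: [0.8, 0.8, -1.3]
gripper_width: 0.0298
```

```bash
python3 - <<'E'
from h import *
st();plan([.52,.0,.2],[180,0,82])
cv2.imwrite("pics/s3.png",r.capture("scene")[:,:,::-1])
E
```

```text
t 5.65 p [0.6011 0.3087 0.2022] e [179.78  -0.49  74.74] w 0.0298 F [ 0.8  0.8 -1.3] j [ 4.360e+01  2.120e+01 -1.600e+00 -1.000e-01 -6.670e+01 -1.489e+02]
rows 8
[0.0006,-0.001,-0.0158,-39.9,0.4,-0.1,1],
[0.0006,-0.001,-0.0158,-39.9,-0.3,-0,1],
[0.0006,-0.001,-0.0158,-39.9,-0.9,0,1],
[0.0006,-0.001,-0.0158,-39.9,-1.5,0.1,1],
[0.0006,-0.001,-0.0158,-39.8,-2.1,0.1,1],
[0.0006,-0.001,-0.0158,-39.8,-2.8,0.1,1],
[0.0006,-0.001,-0.0158,-39.8,-3.4,0.2,1],
[0.0006,-0.001,-0.0158,-39.7,-4,0.2,1],
```

View pics/s3.png

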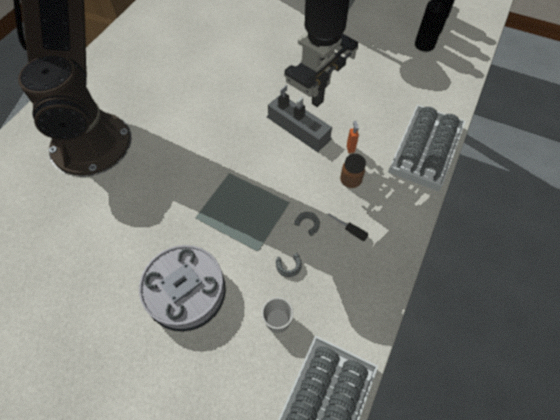

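```bash
python3 - <<'E'
from h import *
plan([.53,-.005,.2],[180,0,97],8,g=-1)
E
```

```text
rows 8
[0.0004,-0.0008,-0.0486,-40.1,1.9,-0.3,-1],
[0.0004,-0.0008,-0.0486,-40.1,-0.1,-0.3,-1],
[0.0004,-0.0008,-0.0486,-40.1,-2,-0.2,-1],
[0.0004,-0.0008,-0.0486,-39.9,-4,-0.2,-1],
[0.0004,-0.0008,-0.0486,-39.7,-5.9,-0.1,-1],
[0.0004,-0.0008,-0.0486,-39.4,-7.8,-0.1,-1],
[0.0004,-0.0008,-0.0486,-38.9,-9.7,-0.1,-1],
[0.0004,-0.0008,-0.0486,-38.4,-11.6,-0,-1],
```

Emit:
step_arm --pt "0 0 -0.0486 -40 2 0 -1" --pt "0 0 -0.0486 -40 0 0 -1" --pt "0 0 -0.0486 -40 -2 0 -1" --pt "0 0 -0.0486 -40 -4 0 -1" --pt "0 0 -0.0486 -40 -6 0 -1" --pt "0 0 -0.0486 -40 -8 0 -1" --pt "0 0 -0.0486 -39 -10 0 -1" --pt "0 0 -0.0486 -38 -12 0 -1" --pt "0 0 0 0 0 0 -1"

```text
time_s: 6.6
tcp_pos: [0.5218, -0.0176, 0.1942]
eef_rot: [-179.7, -0.3, 98.1]
contact_force: [0.0, 0.1, -0.9]
gripper_width: 0.0298
```

Emit:
step_arm --pt "0.07 0 0 0 0 0 -1" --pt "0.14 0 0 0 0 0 -1" --pt "0.14 0 0 0 0 0 -1" --pt "0.14 0 0 0 0 0 -1"

```text
time_s: 7.0
tcp_pos: [0.5176, -0.0196, 0.1995]
eef_rot: [-151.2, -0.4, 97.9]
contact_force: [-0.1, -0.2, -0.4]
gripper_width: 0.0302
```

```bash
python3 - <<'E'
from h import *
st(); print(rot(r.get_state()["eef_rot"]).as_matrix().round(3))
E
```

```text
t 7.0 p [ 0.5176 -0.0196  0.1995] e [-151.18   -0.4    97.87] w 0.0302 F [-0.1 -0.2 -0.4] j [ 16.1  25.5   0.2  -4.3 -93.2 -97.3]
[[-0.137  0.867 -0.478]
 [ 0.991  0.123 -0.06 ]
 [ 0.007 -0.482 -0.876]]
```

Emit:
step_arm --pt "0.14 0 0 0 0 0 -1" --pt "0.14 0 0 0 0 0 -1" --pt "0.14 0 0 0 0 0 -1" --pt "0.1 0 0 0 0 0 -1" --pt "0 0 0 0 0 0 -1"

```text
time_s: 7.5
tcp_pos: [0.5194, -0.0181, 0.1941]
eef_rot: [-119.5, -0.4, 97.8]
contact_force: [0.5, 0.6, -1.9]
gripper_width: 0.0298
```

```bash
python3 - <<'E'
from h import *
st(); R=rot(r.get_state()["eef_rot"]).as_matrix(); print(R.round(3))
p=r.get_state()["tcp_pos"]; b=p+R[:,2]*.050; print("butt",b, "lower corner z", b[2]-.011*abs(R[2,1]))
E
```

```text
t 7.5 p [ 0.5194 -0.0181  0.1941] e [-119.5    -0.36   97.83] w 0.0298 F [ 0.5  0.6 -1.9] j [  14.7   45.3   17.    -7.3 -121.8  -96.9]
[[-0.136  0.487 -0.863]
 [ 0.991  0.072 -0.115]
 [ 0.006 -0.87  -0.492]]
butt [ 0.4763105  -0.02385669  0.16952414] lower corner z 0.15995018674493516
```

Emit:
step_arm --pt "0 0 0 2 21.8 12.3 -1" --pt "0 0 0 2 21.8 12.3 -1" --pt "0 0 0 2 21.8 12.3 -1" --pt "0 0 0 2 21.8 12.3 -1" --pt "0 0 0 2 17.4 9.8 -1" --pt "0 0 0 0 0 0 -1"

```text
time_s: 8.1
tcp_pos: [0.5208, -0.0059, 0.0703]
eef_rot: [-120.7, -0.3, 97.9]
contact_force: [-1.0, 0.9, -1.7]
gripper_width: 0.0301
```

```bash
python3 - <<'E'
from h import *
st(); R=rot(r.get_state()["eef_rot"]).as_matrix(); print(R.round(3))
p=r.get_state()["tcp_pos"]; b=p+R[:,2]*.050; print("butt",b, "lower corner z", b[2]-.011*abs(R[2,1]))
cv2.imwrite("pics/s4.png",r.capture("scene")[:,:,::-1])
E
```

```text
t 8.1 p [ 0.5208 -0.0059  0.0703] e [-120.68   -0.25   97.88] w 0.0301 F [-1.   0.9 -1.7] j [  15.6   51.9   13.6   -7.2 -110.6  -96.3]
[[-0.137  0.505 -0.852]
 [ 0.991  0.074 -0.116]
 [ 0.004 -0.86  -0.51 ]]
butt [ 0.47823477 -0.0117055   0.0448232 ] lower corner z 0.03536252156991114
```

View pics/s4.png

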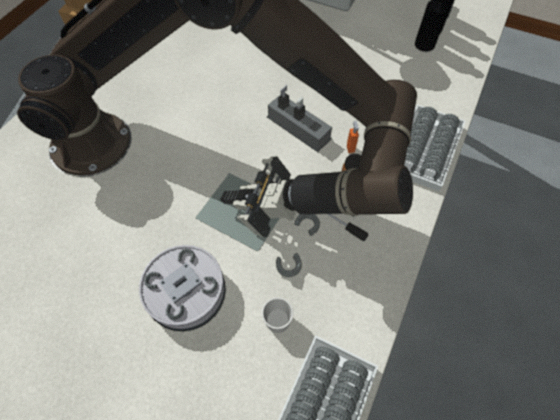

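Emit:
step_arm --pt "0 0 0 0 8.6 5.1 -1" --pt "0 0 0 0 8.6 5.1 -1" --pt "0 0 0 0 6.9 4.1 -1" --pt "0 0 0 0 3 2 -1" --pt "0 0 0 0 0 0 -1"

```text
time_s: 8.65
tcp_pos: [0.5238, -0.006, 0.0421]
eef_rot: [-121.4, -0.2, 97.9]
contact_force: [0.2, 0.2, -0.6]
gripper_width: 0.0303
```

```bash
python3 - <<'E'
from h import *
st(); R=rot(r.get_state()["eef_rot"]).as_matrix(); print(R.round(3))
p=r.get_state()["tcp_pos"]; b=p+R[:,2]*.050; print("butt",b, "lower corner z", b[2]-.011*abs(R[2,1]))
E
```

```text
t 8.65 p [ 0.5238 -0.006   0.0421] e [-121.36   -0.24   97.94] w 0.0303 F [ 0.2  0.2 -0.6] j [  15.6   53.6   13.3   -7.  -108.   -96. ]
[[-0.138  0.515 -0.846]
 [ 0.99   0.075 -0.116]
 [ 0.004 -0.854 -0.52 ]]
butt [ 0.48145818 -0.01176333  0.01608787] lower corner z 0.006694677487066581
```

Emit:
step_arm --pt "0 0 0 0 2 1 -1" --pt "0 0 0 0 2 1 -1" --pt "0 0 0 0 1 0.5 -1" --pt "0 0 0 0 0 0 -1"

```text
time_s: 9.05
tcp_pos: [0.5246, -0.006, 0.0371]
eef_rot: [-121.4, -0.2, 98.0]
contact_force: [-0.8, 0.2, -0.4]
gripper_width: 0.0301
```

Now open and let it fall onto the mat.

Emit:
step_arm --pt "0 0 0 0 0 0 -0.2" --pt "0 0 0 0 0 0 0" --pt "0 0 0 0 0 0 0.5" --pt "0 0 0 0 0 0 0.9" --pt "0 0 0 0 0 0 0.9" --pt "0 0 0 0 0 0 0.9"

```text
time_s: 9.65
tcp_pos: [0.5247, -0.0062, 0.0376]
eef_rot: [-121.4, -0.2, 98.0]
contact_force: [-0.1, -0.2, 0.5]
gripper_width: 0.0694
```

```bash
python3 - <<'E'
from h import *
st()
cv2.imwrite("pics/s5.png",r.capture("scene")[:,:,::-1]);a=r.capture("wrist")[:,:,::-1];cv2.imwrite("pics/w5.png",a)
E
```

```text
t 9.65 p [ 0.5247 -0.0062  0.0376] e [-121.38   -0.21   97.97] w 0.0694 F [-0.1 -0.2  0.5] j [  15.6   53.9   13.4   -6.9 -107.8  -95.9]
```

View pics/w5.png

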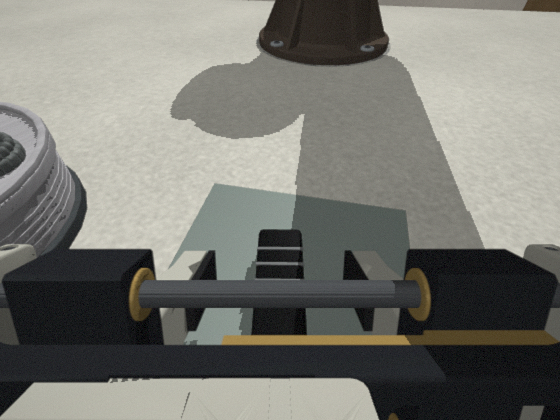

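View pics/s5.png

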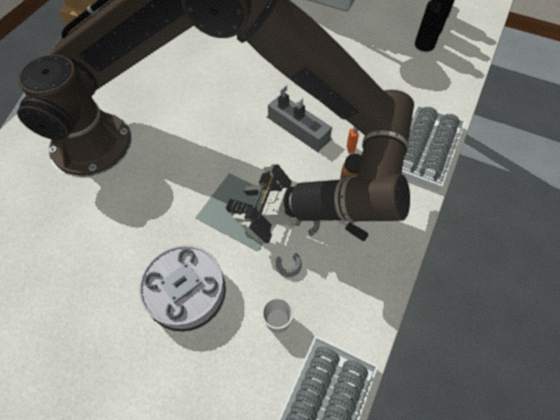

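Emit:
step_arm --pt "0 0 0 0 -8.5 -5 1" --pt "0 0 0 0 -17 -10 1" --pt "0 0 0 0 -25 -15 1" --pt "0 0 0 0 -34 -20 1" --pt "0 0 0 0 -34 -20 1" --pt "0 0 0 0 -34 -20 1" --pt "0 0 0 0 -17 -10 1"

```text
time_s: 10.45
tcp_pos: [0.5207, -0.0082, 0.2476]
eef_rot: [-121.2, -0.1, 98.0]
contact_force: [0.3, 0.3, 0.7]
gripper_width: 0.0877
```

Emit:
step_arm --pt "-0.07 0 0 0 0 0 1" --pt "-0.14 0 0 0 0 0 1" --pt "-0.14 0 0 0 0 0 1" --pt "-0.14 0 0 0 0 0 1" --pt "-0.14 0 0 0 0 0 1" --pt "-0.14 0 0 0 0 0 1" --pt "-0.14 0 0 0 0 0 1" --pt "-0.1 0 0 0 0 0 1" --pt "0 0 0 0 0 0 1"

```text
time_s: 11.35
tcp_pos: [0.5212, -0.0099, 0.2687]
eef_rot: [177.1, -0.3, 98.1]
contact_force: [-0.9, 0.3, 1.0]
gripper_width: 0.0876
```

```bash
python3 - <<'E'
from h import *
st()
i=r.camera_info("wrist");np.save("w6.npy",i["view"]);cv2.imwrite("pics/w6.png",r.capture("wrist")[:,:,::-1]);cv2.imwrite("pics/s6.png",r.capture("scene")[:,:,::-1]);st()
E
```

```text
t 11.35 p [ 0.5212 -0.0099  0.2687] e [177.14  -0.31  98.07] w 0.0876 F [-0.9  0.3  1. ] j [  20.8    2.6  -16.9    0.4  -67.7 -102.8]
t 11.45 p [ 0.523  -0.0095  0.2681] e [177.4   -0.27  98.07] w 0.0875 F [0.3 1.  0. ] j [  20.7    3.   -16.5    0.3  -67.9 -102.8]
```

View pics/w6.png

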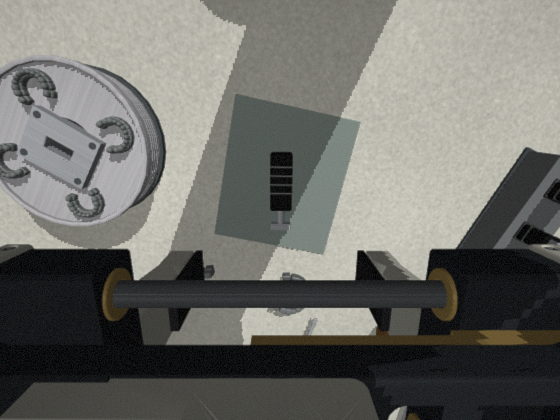

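View pics/s6.png

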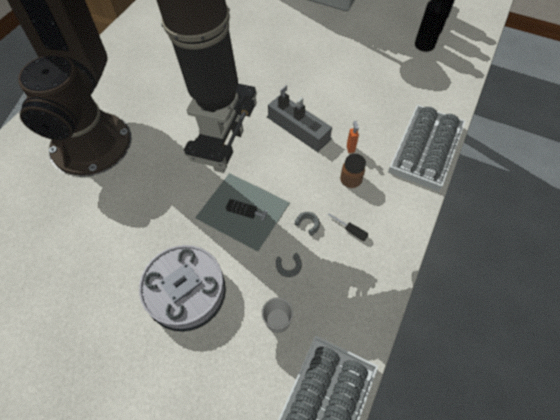

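The key lies on the mat with its handle at (271–293, 152–210) and the T-head at (281,227), outward. I measure the handle and, from the same view, the slot at (60,146).

```bash
python3 - <<'E'
from h import *
i=r.camera_info("wrist");i["view"]=np.load("w6.npy")
a=cv2.imread("pics/w6.png");g=a.max(2)
m=np.zeros_like(g);m[140:215,255:310]=(g[140:215,255:310]<45)
n,l,s,c=cv2.connectedComponentsWithStats(cv2.morphologyEx(m,cv2.MORPH_CLOSE,np.ones((5,5),np.uint8)));k=1+s[1:,4].argmax();print(s[k])
rc=cv2.minAreaRect(cv2.findContours((l==k).astype(np.uint8),0,1)[0][0]);print(rc)
B=cv2.boxPoints(rc);W=np.array([onz("wrist",*p,.025,i) for p in B]);print(W.round(4));print([np.linalg.norm(W[k]-W[(k+1)%4]).round(4) for k in range(4)],W.mean(0).round(4))
bu=(B[B[:,1].argsort()][:2]).mean(0);he=(B[B[:,1].argsort()][2:]).mean(0)
b=onz("wrist",*bu,.025,i);h=onz("wrist",*he,.025,i);d=h-b;print("butt",b,"should",h,"dir",np.degrees(np.arctan2(d[1],d[0])),np.linalg.norm(d))
print("Thead",onz("wrist",281,227,.019,i))
m=np.zeros_like(g);m[130:162,40:80]=(g[130:162,40:80]<80)
rc=cv2.minAreaRect(max(cv2.findContours(m,0,1)[0],key=cv2.contourArea));B=cv2.boxPoints(rc);W=np.array([onz("wrist",*p,.072,i) for p in B]);print("slot",rc,W.round(4),W.mean(0),[np.linalg.norm(W[k]-W[(k+1)%4]).round(4) for k in range(4)])
e=W[1]-W[0] if np.linalg.norm(W[1]-W[0])>np.linalg.norm(W[2]-W[1]) else W[2]-W[1];print(np.degrees(np.arctan2(e[1],e[0])))
cv2.imwrite("pics/w6c.png",np.hstack([cv2.resize(a[30:250,0:180],(491,600)),cv2.resize(a[140:240,255:305],(300,600))]))
E
```

```text
[ 270  152   23   59 1297]
((281.0, 181.0), (58.0, 22.0), 90.0)
[[ 4.865e-01 -2.810e-02  2.500e-02]
 [ 4.825e-01  4.000e-04  2.500e-02]
 [ 5.610e-01  1.260e-02  2.500e-02]
 [ 5.652e-01 -1.770e-02  2.500e-02]]
[np.float64(0.0288), np.float64(0.0794), np.float64(0.0307), np.float64(0.0794)] [ 0.5238 -0.0082  0.025 ]
butt [ 0.48449942 -0.01385326  0.025     ] should [ 0.5631077  -0.00254636  0.025     ] dir 8.18520053789427 0.07941729805017417
Thead [0.59032735 0.00142884 0.019     ]
slot ((58.29999542236328, 147.40000915527344), (29.516094207763672, 8.497057914733887), 26.56505012512207) [[ 0.5092 -0.2849  0.072 ]
 [ 0.5    -0.2797  0.072 ]
 [ 0.5108 -0.2513  0.072 ]
 [ 0.5203 -0.2563  0.072 ]] [ 0.51009545 -0.26806438  0.072     ] [np.float64(0.0105), np.float64(0.0304), np.float64(0.0107), np.float64(0.0306)]
69.18345925241371
```

View pics/w6c.png

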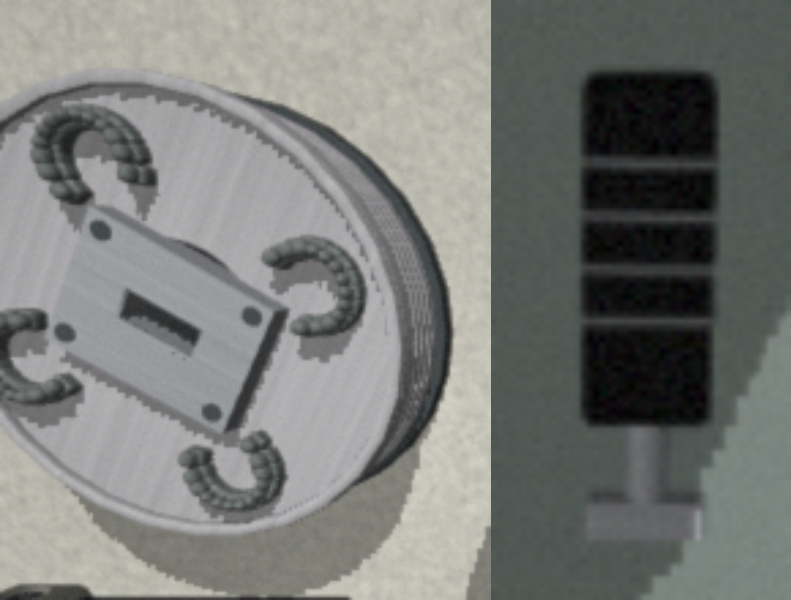

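```bash
python3 - <<'E'
from h import *
print(rot([135,0,98.2]).as_matrix().round(3))
plan([.515,-.009,.16],[135,0,98.2],7)
E
```

```text
[[-0.143  0.7    0.7  ]
 [ 0.99   0.101  0.101]
 [ 0.     0.707 -0.707]]
rows 7
[-0.1057,-0.0005,-0.0006,0.2,-1.8,15.4,1],
[-0.1057,-0.0005,-0.0006,0.2,-3.4,15.1,1],
[-0.1057,-0.0005,-0.0006,0.2,-5,14.7,1],
[-0.1057,-0.0005,-0.0006,0.2,-6.5,14,1],
[-0.1057,-0.0005,-0.0006,0.2,-8,13.3,1],
[-0.1057,-0.0005,-0.0006,0.2,-9.3,12.4,1],
[-0.1057,-0.0005,-0.0006,0.2,-10.6,11.3,1],
```

Emit:
step_arm --pt "-0.05 0 0 0 -1 7 1" --pt "-0.11 0 0 0 -3 15 1" --pt "-0.11 0 0 0 -5 15 1" --pt "-0.11 0 0 0 -6 14 1" --pt "-0.11 0 0 0 -8 13 1" --pt "-0.11 0 0 0 -9 12 1" --pt "-0.11 0 0 0 -10 11 1" --pt "-0.05 0 0 0 -6 5 1" --pt "0 0 0 0 0 0 1"

```text
time_s: 12.35
tcp_pos: [0.5385, -0.0461, 0.2201]
eef_rot: [137.5, -3.3, 100.7]
contact_force: [0.8, 0.3, -0.1]
gripper_width: 0.0878
```

```bash
python3 - <<'E'
from h import *
st();plan([.531,-.007,.06],[135,0,98.2],5)
E
```

```text
t 12.35 p [ 0.5385 -0.0461  0.2201] e [137.49  -3.32 100.66] w 0.0878 F [ 0.8  0.3 -0.1] j [  14.4  -10.9  -58.    21.7   -0.3 -116.7]
rows 5
[-0.0089,-0.0143,-0.0018,6.1,-21.9,23.9,1],
[-0.0089,-0.0143,-0.0018,6.5,-22.1,23.6,1],
[-0.0089,-0.0143,-0.0018,6.8,-22.3,23.3,1],
[-0.0089,-0.0143,-0.0018,7.2,-22.5,23,1],
[-0.0089,-0.0143,-0.0018,7.6,-22.7,22.7,1],
```

Outward tilt runs into the joint limits (j3 at -58, j5 at -0.3), while inward tilt worked well. So I'll pick the key up from above, turn it 180° on the mat, and regrip it with an inward tilt. First I go back to vertical over the key.

```bash
python3 - <<'E'
from h import *
plan([.524,-.008,.16],[180,0,98.2],7)
E
```

```text
rows 7
[0.1058,-0.0102,0.0028,5.2,-6.8,5.9,1],
[0.1058,-0.0102,0.0028,5.3,-6.1,6.5,1],
[0.1058,-0.0102,0.0028,5.3,-5.4,7,1],
[0.1058,-0.0102,0.0028,5.4,-4.7,7.5,1],
[0.1058,-0.0102,0.0028,5.4,-3.9,7.9,1],
[0.1058,-0.0102,0.0028,5.5,-3,8.2,1],
[0.1058,-0.0102,0.0028,5.6,-2.2,8.5,1],
```

Emit:
step_arm --pt "0.106 -0.01 0.003 5 -7 3 1" --pt "0.106 -0.01 0.003 5 -6 3 1" --pt "0.106 -0.01 0.003 5 -5 5 1" --pt "0.106 -0.01 0.003 5 -5 7 1" --pt "0.106 -0.01 0.003 5 -4 8 1" --pt "0.106 -0.01 0.003 5 -3 8 1" --pt "0.106 -0.01 0.003 6 -2 8 1" --pt "0 0 0 0 0 0 1"

```text
time_s: 13.15
tcp_pos: [0.5218, -0.0104, 0.1645]
eef_rot: [-177.7, 0.6, 97.9]
contact_force: [-0.2, 0.3, -1.0]
gripper_width: 0.0877
```

```bash
python3 - <<'E'
from h import *
st();plan([.524,-.008,.05],[180,0,98.2],5)
E
```

```text
t 13.15 p [ 0.5218 -0.0104  0.1645] e [-177.66    0.59   97.94] w 0.0877 F [-0.2  0.3 -1. ] j [ 2.050e+01  1.050e+01 -2.190e+01  1.000e-01 -6.000e+01 -1.026e+02]
rows 5
[-0.0082,0.0021,-0.001,0.6,1.4,22.9,1],
[-0.0082,0.0021,-0.001,0.6,1.3,22.9,1],
[-0.0082,0.0021,-0.001,0.5,1.1,22.9,1],
[-0.0082,0.0021,-0.001,0.5,0.9,22.9,1],
[-0.0082,0.0021,-0.001,0.5,0.7,22.9,1],
```

Emit:
step_arm --pt "-0.02 0.005 0 1 1 23 1" --pt "-0.016 0.005 0 1 1 25 1" --pt "-0.005 0 -0.003 1 1 25 1" --pt "0 0 0 0 0 25 1" --pt "0 0 0 0 0 15 1" --pt "0 0 0 0 0 0 1"

```text
time_s: 13.75
tcp_pos: [0.5286, -0.007, 0.0466]
eef_rot: [-179.9, 0.5, 98.1]
contact_force: [-1.1, -0.4, -0.1]
gripper_width: 0.0877
```

```bash
python3 - <<'E'
from h import *
st();plan([.524,-.008,.009],[180,0,98.2],4)
E
```

```text
t 13.75 p [ 0.5286 -0.007   0.0466] e [-179.89    0.45   98.11] w 0.0877 F [-1.1 -0.4 -0.1] j [  20.8   17.9  -30.7    0.6  -41.6 -103.2]
rows 4
[-0.0005,0.002,-0.0004,-0,-1.2,9.4,1],
[-0.0005,0.002,-0.0004,-0,-1.2,9.4,1],
[-0.0005,0.002,-0.0004,-0,-1.2,9.4,1],
[-0.0005,0.002,-0.0004,-0.1,-1.2,9.4,1],
```

Emit:
step_arm --pt "0 0 0 0 -2 10 1" --pt "0 0.007 0 0 -2 10 1" --pt "0 0 0 0 -1 10 0.6" --pt "0 0 0 0 0 6 0.2" --pt "0 0 0 0 0 0 -0.2" --squeeze 15

```text
time_s: 14.25
tcp_pos: [0.5253, -0.0075, 0.0098]
eef_rot: [180.0, 0.1, 98.1]
contact_force: [0.4, -0.9, 0.5]
gripper_width: 0.0692
```

Emit:
step_arm --pt "0 0 0 0 0 0 -0.6" --pt "0 0 0 0 0 0 -1" --pt "0 0 0 0 0 0 -1" --pt "0 0 0 0 0 0 -1" --pt "0 0 0 0 0 0 -1" --squeeze 20

```text
time_s: 14.75
tcp_pos: [0.5264, -0.0073, 0.011]
eef_rot: [179.8, 0.1, 98.1]
contact_force: [-0.2, 0.4, -0.8]
gripper_width: 0.0299
```

Emit:
step_arm --pt "0 0 0 0 0 -10 -1" --pt "0 0 0 0 0 -25 -1" --pt "0 0 0 0 0 -25 -1" --pt "0 0 -0.07 0 0 0 -1" --pt "0 0 -0.145 0 0 0 -1" --pt "0 0 -0.145 0 0 0 -1" --pt "0 0 -0.145 0 0 0 -1" --pt "0 0 -0.145 0 0 0 -1" --pt "0 0 -0.145 0 0 0 -1" --pt "0 0 -0.145 0 0 0 -1"

```text
time_s: 15.75
tcp_pos: [0.5255, -0.0075, 0.0801]
eef_rot: [179.9, 0.2, 153.7]
contact_force: [0.5, 0.4, -1.0]
gripper_width: 0.0298
```

Emit:
step_arm --pt "0 0 -0.145 0 0 0 -1" --pt "0 0 -0.145 0 0 0 -1" --pt "0 0 -0.145 0 0 0 -1" --pt "0 0 -0.145 0 0 0 -1" --pt "0 0 -0.145 0 0 0 -1" --pt "0 0 -0.145 0 0 0 -1" --pt "0 0 -0.145 0 0 0 -1" --pt "0 0 -0.145 0 0 0 -1" --pt "0 0 -0.145 0 0 0 -1" --pt "0 0 -0.145 0 0 0 -1"

```text
time_s: 16.75
tcp_pos: [0.5244, -0.0077, 0.0872]
eef_rot: [-179.7, 0.3, -120.4]
contact_force: [-0.3, -0.8, -0.0]
gripper_width: 0.0295
```

```bash
python3 - <<'E'
from h import *
st();plan([.525,-.008,.03],[180,0,-82],5,g=-1)
E
```

```text
t 16.75 p [ 0.5244 -0.0077  0.0872] e [-179.67    0.31 -120.35] w 0.0295 F [-0.3 -0.8 -0. ] j [ 20.7  14.1 -29.1   0.1 -46.4  38.9]
rows 5
[-0.0015,0.0006,-0.1339,0.1,-0.1,11.4,-1],
[-0.0015,0.0006,-0.1339,0.1,-0.1,11.4,-1],
[-0.0015,0.0006,-0.1339,0.1,-0.1,11.4,-1],
[-0.0015,0.0006,-0.1339,0.1,-0.1,11.4,-1],
[-0.0015,0.0006,-0.1339,0.1,-0.1,11.4,-1],
```

Emit:
step_arm --pt "-0.002 0 -0.14 0 0 8 -1" --pt "-0.002 0 -0.14 0 0 10 -1" --pt "-0.002 0 -0.14 0 0 10 -1" --pt "0 0 -0.14 0 0 12 -1" --pt "0 0 -0.1 0 0 12 -1" --pt "0 0 0 0 0 10 -1" --pt "0 0 0 0 0 0 -1"

```text
time_s: 17.45
tcp_pos: [0.5256, -0.0072, 0.0284]
eef_rot: [-179.6, 0.2, -80.9]
contact_force: [-0.6, -0.2, -2.2]
gripper_width: 0.0294
```

```bash
python3 - <<'E'
from h import *
st();plan([.525,-.008,.011],[180,0,-82],2,g=-1)
E
```

```text
t 17.45 p [ 0.5256 -0.0072  0.0284] e [-179.59    0.24  -80.88] w 0.0294 F [-0.6 -0.2 -2.2] j [ 20.5  19.  -32.   -0.2 -38.5  78.8]
rows 2
[-0.0036,0.0021,0.0098,0.4,0.4,8.7,-1],
[-0.0036,0.0021,0.0098,0.4,0.4,8.7,-1],
```

Emit:
step_arm --pt "-0.004 0 0 0 0 8 -1" --pt "0 0 0 0 0 7 -1" --pt "0 0 0 0 0 2 -1" --pt "0 0 0 0 0 0 -1"

```text
time_s: 17.85
tcp_pos: [0.5265, -0.0069, 0.0113]
eef_rot: [-179.8, 0.2, -81.2]
contact_force: [-0.2, -0.0, -0.6]
gripper_width: 0.0299
```

Emit:
step_arm --pt "0 0 0 0 0 0 -0.2" --pt "0 0 0 0 0 0 0.2" --pt "0 0 0 0 0 0 0.6" --pt "0 0 0 0 0 -15 1" --pt "0 0 0 0 0 -25 1" --pt "0 0 0 0 0 -35 1" --pt "0 0 0 0 0 -40 1" --pt "0 0 0 0 -10 -45 1" --pt "0 0 0 0 -20 -45 1" --pt "0 0 0 0 0 0 1"

```text
time_s: 18.85
tcp_pos: [0.5558, -0.0039, 0.2266]
eef_rot: [-179.7, 0.2, -81.2]
contact_force: [-0.4, 1.0, -0.7]
gripper_width: 0.0874
```

```bash
python3 - <<'E'
from h import *
st()
i=r.camera_info("wrist");np.save("w7.npy",i["view"]);a=r.capture("wrist")[:,:,::-1];cv2.imwrite("pics/w7.png",a);st()
E
```

```text
t 18.85 p [ 0.5558 -0.0039  0.2266] e [-1.7968e+02  1.7000e-01 -8.1230e+01] w 0.0874 F [-0.4  1.  -0.7] j [ 19.7   9.2 -14.7  -0.1 -65.8  79.1]
t 18.9 p [ 0.5534 -0.0041  0.2236] e [-179.92    0.23  -81.28] w 0.0873 F [-0.4  0.5 -0.6] j [ 19.7   9.2 -15.   -0.2 -65.7  79.1]
```

View pics/w7.png

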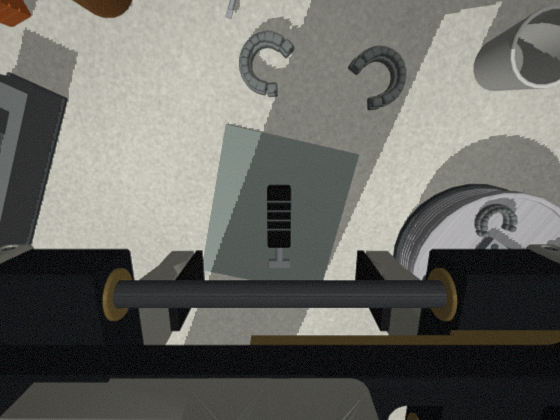

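The key now points the other way, with its handle at (267–291, 185–247) and the T-head at (279,264) toward the base. I measure it and plan the tilted regrip.

```bash
python3 - <<'E'
from h import *
i=r.camera_info("wrist");i["view"]=np.load("w7.npy")
g=cv2.imread("pics/w7.png").max(2)
m=np.zeros_like(g);m[175:252,255:305]=(g[175:252,255:305]<45)
n,l,s,c=cv2.connectedComponentsWithStats(cv2.morphologyEx(m,cv2.MORPH_CLOSE,np.ones((5,5),np.uint8)));k=1+s[1:,4].argmax();print(s[k])
x,y,w,h=s[k][:4]; xc=x+(w-1)/2
b=onz("wrist",xc,y-.5,.025,i);e=onz("wrist",xc,y+h-.5,.025,i);d=e-b;print(b,e,np.linalg.norm(d),np.degrees(np.arctan2(d[1],d[0])),(b+e)/2)
for row in (195,240): 
  q=np.where(l[row]==k)[0]; print(row,q.min(),q.max())
E
```

```text
[ 267  185   24   63 1479]
[ 0.57051975 -0.00221408  0.025     ] [ 0.48991265 -0.01461589  0.025     ] 0.08155556419309645 -171.2533360285774 [ 0.5302162  -0.00841499  0.025     ]
195 267 290
240 268 290
```

```bash
python3 - <<'E'
from h import *
print(rot([135,0,-81.2]).as_matrix().round(3))
plan([.53,-.008,.13],[135,0,-81.2],7)
E
```

```text
[[ 0.153 -0.699 -0.699]
 [-0.988 -0.108 -0.108]
 [ 0.     0.707 -0.707]]
rows 7
[-0.1124,0.0006,0,0.1,3.4,13.4,1],
[-0.1124,0.0006,0,0.1,1.9,13.7,1],
[-0.1124,0.0006,0,0.1,0.3,13.8,1],
[-0.1124,0.0006,0,0.1,-1.2,13.7,1],
[-0.1124,0.0006,0,0.1,-2.7,13.5,1],
[-0.1124,0.0006,0,0.1,-4.2,13.1,1],
[-0.1124,0.0006,0,0,-5.7,12.6,1],
```

Emit:
step_arm --pt "-0.1 0 0 0 3 13 1" --pt "-0.115 0 0 0 2 14 1" --pt "-0.115 0 0 0 0 14 1" --pt "-0.115 0 0 0 -1 14 1" --pt "-0.115 0 0 0 -3 13 1" --pt "-0.115 0 0 0 -4 13 1" --pt "-0.115 0 0 0 -6 13 1" --pt "0 0 0 0 0 0 1"

```text
time_s: 19.7
tcp_pos: [0.5246, -0.0071, 0.1234]
eef_rot: [132.8, 0.4, -81.4]
contact_force: [-0.6, -0.4, -2.1]
gripper_width: 0.0877
```

```bash
python3 - <<'E'
from h import *
st();plan([.522,-.009,.05],[135,0,-81.2],5)
E
```

```text
t 19.7 p [ 0.5246 -0.0071  0.1234] e [132.75   0.4  -81.38] w 0.0877 F [-0.6 -0.4 -2.1] j [  16.1   41.5    8.6   -6.  -103.9   83.7]
rows 5
[0.0078,0.0014,0.0006,0.4,-10.4,10.4,1],
[0.0078,0.0014,0.0006,0.4,-10.3,10.5,1],
[0.0078,0.0014,0.0006,0.4,-10.2,10.6,1],
[0.0078,0.0014,0.0006,0.3,-10.1,10.6,1],
[0.0078,0.0014,0.0006,0.3,-10.1,10.7,1],
```

Emit:
step_arm --pt "0.02 0 0 0 -10 10 1" --pt "0.02 0 0 0 -10 10 1" --pt "0 0 0 0 -10 11 1" --pt "0 0 0 0 -10 11 1" --pt "0 0 0 0 -10 10 1" --pt "0 0 0 0 0 0 1"

```text
time_s: 20.3
tcp_pos: [0.5214, -0.0073, 0.0465]
eef_rot: [135.3, 0.4, -81.4]
contact_force: [-0.5, -0.5, 0.1]
gripper_width: 0.0879
```

```bash
python3 - <<'E'
from h import *
st();plan([.522,-.009,.0135],[135,0,-81.2],4)
cv2.imwrite("pics/w8.png",r.capture("wrist")[:,:,::-1])
E
```

```text
t 20.3 p [ 0.5214 -0.0073  0.0465] e [135.29   0.36 -81.39] w 0.0879 F [-0.5 -0.5  0.1] j [ 16.3  44.3   4.   -5.7 -94.1  84.3]
rows 4
[-0.0013,0.0017,0.0005,0.5,-5.9,5.8,1],
[-0.0013,0.0017,0.0005,0.5,-5.9,5.8,1],
[-0.0013,0.0017,0.0005,0.5,-5.9,5.8,1],
[-0.0013,0.0017,0.0005,0.5,-5.9,5.8,1],
```

View pics/w8.png

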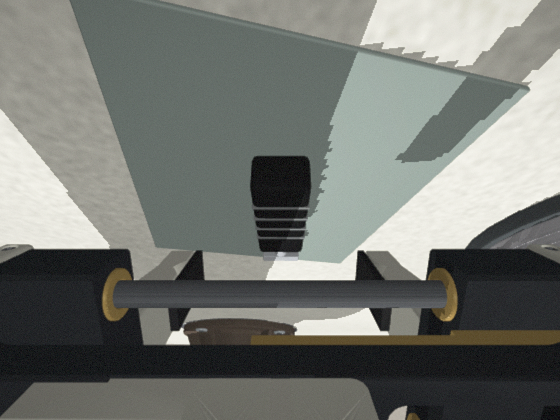

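The key is centred between the jaws at (280,205), so I go down and grip.

Emit:
step_arm --pt "0 0.004 0 1 -6 6 1" --pt "0 0.003 0 1 -6 6 1" --pt "0 0 0 0 -6 6 0.6" --pt "0 0 0 0 -5 5 0.2" --pt "0 0 0 0 0 0 -0.2" --squeeze 15

```text
time_s: 20.85
tcp_pos: [0.5239, -0.0092, 0.0135]
eef_rot: [135.5, 0.0, -81.0]
contact_force: [-0.2, -0.0, -0.4]
gripper_width: 0.0692
```

```bash
python3 - <<'E'
from h import *
st()
E
```

```text
t 20.85 p [ 0.5239 -0.0092  0.0135] e [ 1.3555e+02  3.0000e-02 -8.1040e+01] w 0.0692 F [-0.2 -0.  -0.4] j [ 16.4  46.5   3.3  -5.2 -91.1  84.6]
```

Emit:
step_arm --pt "0 0 0 0 0 0 -0.6" --pt "0 0 0 0 0 0 -1" --pt "0 0 0 0 0 0 -1" --pt "0 0 0 0 0 0 -1" --pt "0 0 0 0 0 0 -1" --pt "0 0 0 0 0 0 -1" --squeeze 45

```text
time_s: 21.45
tcp_pos: [0.5244, -0.0091, 0.014]
eef_rot: [135.6, 0.0, -81.0]
contact_force: [-0.4, 0.3, -1.8]
gripper_width: 0.0297
```

```bash
python3 - <<'E'
from h import *
st()
E
```

```text
t 21.45 p [ 0.5244 -0.0091  0.014 ] e [ 1.3562e+02  4.0000e-02 -8.1040e+01] w 0.0297 F [-0.4  0.3 -1.8] j [ 16.4  46.4   3.4  -5.2 -91.1  84.6]
```

Gripped at 29.7 mm. I lift, then bring the tool to vertical.

Emit:
step_arm --pt "0 0 0 0 7 -7 -1" --pt "0 0 0 0 14 -14 -1" --pt "0 0 0 0 21 -21 -1" --pt "0 0 0 0 25 -25 -1" --pt "0 0 0 0 25 -25 -1" --pt "0.05 0 0 0 21 -21 -1" --pt "0.12 0 0 0 14 -14 -1" --pt "0.14 0 0 0 0 0 -1" --pt "0.14 0 0 0 0 0 -1" --pt "0.14 0 0 0 0 0 -1"

```text
time_s: 22.45
tcp_pos: [0.5246, -0.01, 0.211]
eef_rot: [170.7, -0.0, -81.0]
contact_force: [-0.1, -0.3, -0.8]
gripper_width: 0.0297
```

```bash
python3 - <<'E'
from h import *
st()
cv2.imwrite("pics/s9.png",r.capture("scene")[:,:,::-1])
E
```

```text
t 22.45 p [ 0.5246 -0.01    0.211 ] e [ 1.7073e+02 -2.0000e-02 -8.1030e+01] w 0.0297 F [-0.1 -0.3 -0.8] j [ 19.1  12.9 -12.1  -1.7 -74.1  80.5]
```

View pics/s9.png

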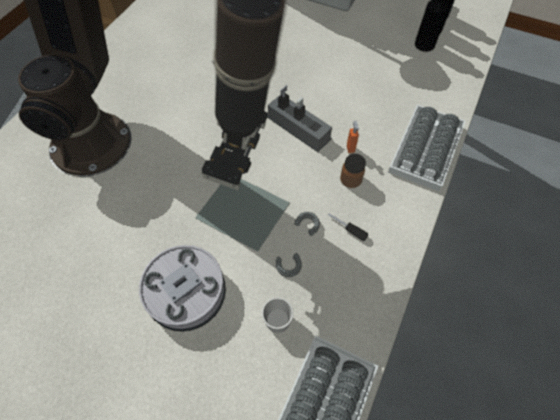

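Emit:
step_arm --pt "0.12 0 0.07 0 0 -10 -1" --pt "0.05 0 0.13 0 0 -10 -1" --pt "0 0 0.145 0 0 0 -1" --pt "0 0 0.145 0 0 0 -1" --pt "0 0 0.145 0 0 0 -1" --pt "0 0 0.145 0 0 0 -1" --pt "0 0 0.145 0 0 0 -1" --pt "0 0 0.145 0 0 0 -1" --pt "0 0 0.145 0 0 0 -1" --pt "0 0 0.145 0 0 0 -1"

```text
time_s: 23.5
tcp_pos: [0.5142, -0.0138, 0.2494]
eef_rot: [-179.3, 1.4, -161.3]
contact_force: [-0.5, -0.8, -1.1]
gripper_width: 0.0295
```

Emit:
step_arm --pt "0 0 0.145 0 0 0 -1" --pt "0 0 0.145 0 0 0 -1" --pt "0 0 0.145 0 0 0 -1" --pt "0 0 0.145 0 0 0 -1" --pt "0 0 0.145 0 0 0 -1" --pt "0 0 0.145 0 0 0 -1" --pt "0 0 0.145 0 0 0 -1" --pt "0 0 0.145 0 0 0 -1" --pt "0 0 0.145 0 0 0 -1" --pt "0 0 0.145 0 0 0 -1"

```text
time_s: 24.5
tcp_pos: [0.5062, -0.0171, 0.2638]
eef_rot: [178.6, 0.8, 112.7]
contact_force: [-0.4, 0.0, -0.8]
gripper_width: 0.0296
```

```bash
python3 - <<'E'
from h import *
st(); plan([.557,-.287,.25],[180,0,67],8,g=-1)
E
```

```text
t 24.5 p [ 0.5062 -0.0171  0.2638] e [178.62   0.78 112.7 ] w 0.0296 F [-0.4  0.  -0.8] j [ 20.9   2.1 -18.2   0.8 -68.3 -88.5]
rows 8
[0.0035,0.0004,0.0997,-33.5,-7.2,2,-1],
[0.0035,0.0004,0.0997,-34.1,-3.8,2,-1],
[0.0035,0.0004,0.0997,-34.3,-0.4,2,-1],
[0.0035,0.0004,0.0997,-34.2,3,2,-1],
[0.0035,0.0004,0.0997,-33.7,6.4,2,-1],
[0.0035,0.0004,0.0997,-32.9,9.7,1.9,-1],
[0.0035,0.0004,0.0997,-31.8,13,1.9,-1],
[0.0035,0.0004,0.0997,-30.3,16.1,1.8,-1],
```

Emit:
step_arm --pt "0.004 0 0.1 -33 -7 2 -1" --pt "0.004 0 0.1 -34 -4 2 -1" --pt "0.004 0 0.1 -34 0 2 -1" --pt "0.004 0 0.1 -34 3 2 -1" --pt "0.004 0 0.1 -34 6 2 -1" --pt "0.004 0 0.1 -33 10 2 -1" --pt "0.004 0 0.1 -32 13 2 -1" --pt "0 0 0.1 -30 16 2 -1" --pt "0 0 0 0 0 0 -1"

```text
time_s: 25.4
tcp_pos: [0.5473, -0.2967, 0.2632]
eef_rot: [179.8, 0.1, 64.8]
contact_force: [-1.1, 0.7, -1.9]
gripper_width: 0.0298
```

```bash
python3 - <<'E'
from h import *
st(); plan([.557,-.287,.25],[180,0,67],1,g=-1)
i=r.camera_info("wrist");np.save("w10.npy",i["view"]);cv2.imwrite("pics/w10.png",r.capture("wrist")[:,:,::-1]);st()
E
```

```text
t 25.4 p [ 0.5473 -0.2967  0.2632] e [1.7984e+02 1.0000e-01 6.4810e+01] w 0.0298 F [-1.1  0.7 -1.9] j [-1.040e+01  1.440e+01 -3.300e+00  1.000e-01 -7.220e+01 -1.048e+02]
rows 1
[0.0028,0.0018,-0.0382,12.9,4.6,13.2,-1],
t 25.45 p [ 0.5472 -0.2955  0.2636] e [1.7981e+02 7.0000e-02 6.4980e+01] w 0.0293 F [-0.1 -0.2 -1.1] j [-1.030e+01  1.430e+01 -3.400e+00  1.000e-01 -7.220e+01 -1.047e+02]
```

View pics/w10.png

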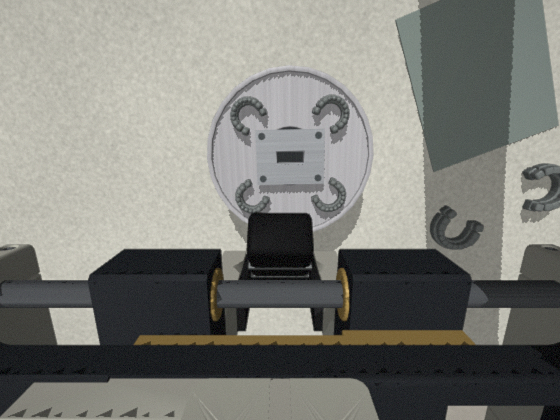

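The view shows the hub with the slot at about (290,157) and the key in the jaws at (280,240). I measure the slot and hub finely.

```bash
python3 - <<'E'
from h import *
i=r.camera_info("wrist");i["view"]=np.load("w10.npy")
a=cv2.imread("pics/w10.png");g=cv2.cvtColor(a,6)
cv2.imwrite("pics/w10c.png",cv2.resize(a[115:200,245:335],(720,680)[0:2] and (635,600),interpolation=cv2.INTER_CUBIC))
G=cv2.resize(g[140:175,265:315],None,fx=8,fy=8,interpolation=cv2.INTER_CUBIC)
print(G.min(),G.max())
for th in (80,95,110,125):
    c=max(cv2.findContours((G<th).astype(np.uint8),0,1)[0],key=cv2.contourArea);rc=cv2.minAreaRect(c);B=cv2.boxPoints(rc)/8+[265-.44,140-.44]
    W=np.array([onz("wrist",*p,.072,i)[:2] for p in B]);L=[np.linalg.norm(W[k]-W[(k+1)%4]).round(4) for k in range(4)]
    e=W[1]-W[0] if L[0]>L[1] else W[2]-W[1]
    print(th,W.mean(0).round(4),L[:2],np.degrees(np.arctan2(e[1],e[0])).round(1),B.mean(0).round(2))
m=(g>0);
E
```

```text
41 172
80 [ 0.5105 -0.2684] [np.float64(0.0304), np.float64(0.0119)] 66.6 [289.74 156.41]
95 [ 0.5105 -0.2684] [np.float64(0.031), np.float64(0.0125)] 66.4 [289.73 156.42]
110 [ 0.5106 -0.2683] [np.float64(0.0317), np.float64(0.013)] 66.5 [289.81 156.44]
125 [ 0.5107 -0.2682] [np.float64(0.0326), np.float64(0.0136)] 66.2 [289.92 156.49]
```

View pics/w10c.png

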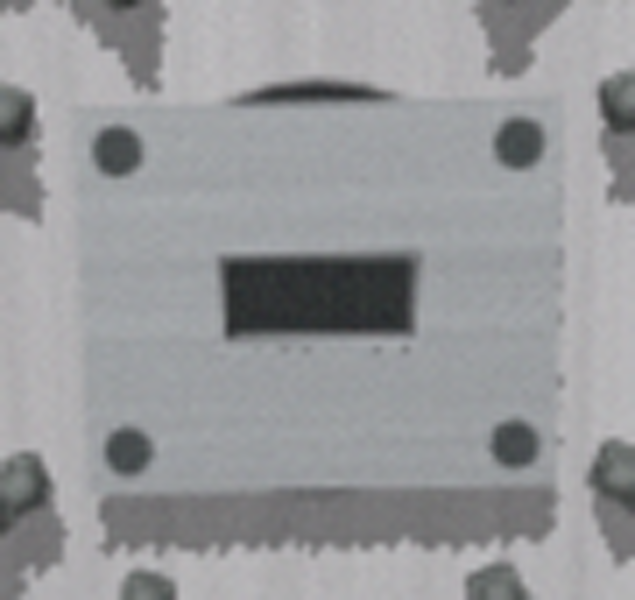

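```bash
python3 - <<'E'
from h import *
i=r.camera_info("wrist");i["view"]=np.load("w10.npy")
P=np.array([onz("wrist",245+(u+.5)/7.056-.5,115+(v+.5)/7.059-.5,.072,i)[:2] for u,v in [(118,151),(520,143),(514,443),(128,450)]])
print(P.mean(0)); 
for a,b in((0,1),(3,2)): d=P[a]-P[b];print(np.degrees(np.arctan2(d[1],d[0])),np.linalg.norm(d))
plan([.5105,-.2684,.19],[-134.4,0,66.5],8,g=-1)
E
```

```text
[ 0.5111735  -0.26848875]
-114.06552974772931 0.06416269563466441
-114.10591517657048 0.06401941030429685
rows 8
[0.0999,-0.0012,-0.0032,1.1,-5.6,9.2,-1],
[0.0999,-0.0012,-0.0032,1.2,-4.7,9.7,-1],
[0.0999,-0.0012,-0.0032,1.2,-3.7,10.1,-1],
[0.0999,-0.0012,-0.0032,1.2,-2.6,10.4,-1],
[0.0999,-0.0012,-0.0032,1.2,-1.6,10.6,-1],
[0.0999,-0.0012,-0.0032,1.2,-0.5,10.7,-1],
[0.0999,-0.0012,-0.0032,1.3,0.6,10.7,-1],
[0.0999,-0.0012,-0.0032,1.3,1.6,10.6,-1],
```

Emit:
step_arm --pt "0.05 0 -0.003 1 -6 5 -1" --pt "0.1 0 -0.003 1 -5 9 -1" --pt "0.1 0 -0.003 1 -4 10 -1" --pt "0.1 0 -0.003 1 -3 10 -1" --pt "0.1 0 -0.003 1 -2 10 -1" --pt "0.1 0 -0.003 1 0 10 -1" --pt "0.1 0 -0.003 1 1 10 -1" --pt "0.1 0 0 1 2 10 -1" --pt "0.05 0 0 0 0 0 -1" --pt "0 0 0 0 0 0 -1"

```text
time_s: 26.45
tcp_pos: [0.5099, -0.2629, 0.2109]
eef_rot: [-133.1, -0.7, 67.1]
contact_force: [-0.2, -1.0, -2.2]
gripper_width: 0.0297
```

```bash
python3 - <<'E'
from h import *
st(); plan([.5108,-.2684,.17],[-134.4,0,66.2],3,g=-1)
E
```

```text
t 26.45 p [ 0.5099 -0.2629  0.2109] e [-133.1    -0.71   67.1 ] w 0.0297 F [-0.2 -1.  -2.2] j [ -13.2   41.6   22.4   -8.5 -116.9 -100.1]
rows 3
[-0.0076,0.0009,0.0066,-1.8,10.6,8.6,-1],
[-0.0076,0.0009,0.0066,-1.7,10.6,8.7,-1],
[-0.0076,0.0009,0.0066,-1.6,10.5,8.7,-1],
```

Emit:
step_arm --pt "-0.012 0.002 0.01 -2 10 9 -1" --pt "-0.012 0.002 0.01 -2 10 9 -1" --pt "0 0 0 -1 10 9 -1" --pt "0 0 0 0 0 0 -1"

```text
time_s: 26.85
tcp_pos: [0.5106, -0.2659, 0.1735]
eef_rot: [-135.1, -0.1, 66.4]
contact_force: [-0.1, -0.1, -0.8]
gripper_width: 0.0296
```

```bash
python3 - <<'E'
from h import *
st(); plan([.5108,-.2684,.17],[-134.4,0,66.2],1,g=-1)
a=r.capture("scene")[:,:,::-1];cv2.imwrite("pics/s11.png",a);b=r.capture("top")[:,:,::-1];cv2.imwrite("pics/t11.png",b);c=r.capture("wrist")[:,:,::-1];cv2.imwrite("pics/w11.png",c)
cv2.imwrite("pics/c11.png",np.hstack([cv2.resize(a[210:330,120:240],(400,400),interpolation=2),cv2.resize(b[200:320,360:480],(400,400),interpolation=2)]))
E
```

```text
t 26.85 p [ 0.5106 -0.2659  0.1735] e [-1.3506e+02 -1.3000e-01  6.6430e+01] w 0.0296 F [-0.1 -0.1 -0.8] j [ -13.3   42.1   19.3   -7.9 -111.5 -100.1]
rows 1
[0.0114,0.0013,0.0045,-2.2,3.3,1.6,-1],
```

View pics/c11.png

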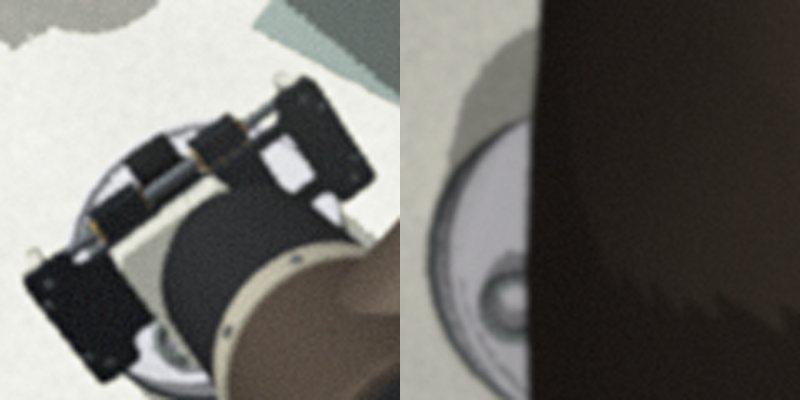

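View pics/w11.png

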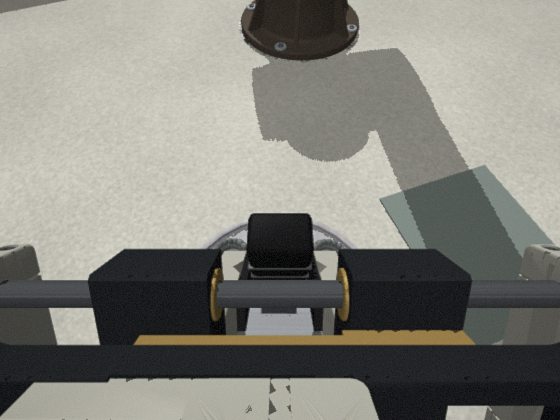

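Outside cameras are blocked by the arm. I'll check the key's pose in the hand from the wrist view by comparing the visible butt-face edges with the assumed pose.

```bash
python3 - <<'E'
from h import *
i=r.camera_info("wrist");s=r.get_state();R=rot(s["eef_rot"]).as_matrix();p=s["tcp_pos"]
kz=.7147*R[:,1]+.6995*R[:,2];kx=R[:,0];ky=np.cross(kz,kx);print("kz",kz.round(3))
a=cv2.imread("pics/w11.png");a=cv2.convertScaleAbs(a,alpha=3,beta=10)
c=cv2.resize(a[195:345,215:345],(693,800)[:1]+(800,) if 0 else (520,600),interpolation=2)
o=p-.0046*kz-.04*kz
for x in(-1,1):
  for y in(-1,1):
    for z in (0,.08):
      q=proj("wrist",o+x*.015*kx+y*.011*ky+z*kz,i);print(x,y,z,q.round(1));
      cv2.circle(c,(int((q[0]+.5-215)*4),int((q[1]+.5-195)*4)),3,(0,0,255),1)
cv2.imwrite("pics/c12.png",c)
E
```

```text
kz [ 0.014 -0.004 -1.   ]
-1 -1 0 [250.5 206.1]
-1 -1 0.08 [260.2 266.8]
-1 1 0 [248.1 249.5]
-1 1 0.08 [259.1 298.3]
1 -1 0 [314.7 206.1]
1 -1 0.08 [303.1 266.8]
1 1 0 [317.7 249.5]
1 1 0.08 [304.4 298.3]
```

View pics/c12.png

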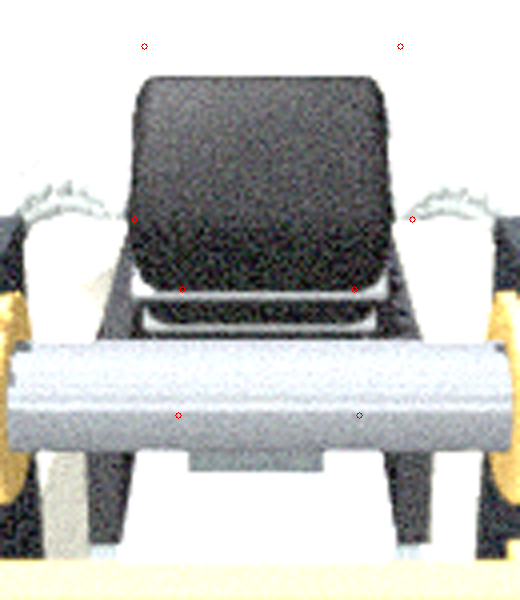

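```bash
python3 - <<'E'
from h import *
i=r.camera_info("wrist");s=r.get_state();R=rot(s["eef_rot"]).as_matrix();p=s["tcp_pos"]
for x in(-.015,.015):
  for y in(-.0095,.0095):
    for z in(0,-.019,-.04): print(x,y,z,proj("wrist",p+R@[x,y,z],i).round(1))
kz=.7147*R[:,1]+.6995*R[:,2];kx=R[:,0];ky=np.cross(kz,kx);o=p-.0446*kz
for z in(.0206,.033): print("groove",z,proj("wrist",o+z*kz+.011*ky-.015*kx,i).round(1),proj("wrist",o+z*kz+.011*ky+.015*kx,i).round(1))
for z in(.1,.11):
  for y in (-.005,.005): print("head",z,y,proj("wrist",o+z*kz+y*ky-.014*kx,i).round(1),proj("wrist",o+z*kz+y*ky+.014*kx,i).round(1))
a=cv2.imread("pics/w11.png");cv2.imwrite("pics/c13.png",cv2.resize(cv2.convertScaleAbs(a[195:345,215:345],alpha=1.3),(520,600),interpolation=2))
V=np.array(i["view"]);C=-V[:3,:3].T@V[:3,3];print("cam in tool",(R.T@(C-p)).round(4)); print((V[:3,:3]@R).round(3))
E
```

```text
-0.015 -0.0095 0 [255.8 247.8]
-0.015 -0.0095 -0.019 [252.9 261.6]
-0.015 -0.0095 -0.04 [248.8 281.3]
-0.015 0.0095 0 [256.5 278.1]
-0.015 0.0095 -0.019 [253.8 294.9]
-0.015 0.0095 -0.04 [250.  318.8]
0.015 -0.0095 0 [308.4 247.8]
0.015 -0.0095 -0.019 [311.9 261.6]
0.015 -0.0095 -0.04 [316.8 281.4]
0.015 0.0095 0 [307.6 278.1]
0.015 0.0095 -0.019 [310.8 294.9]
0.015 0.0095 -0.04 [315.4 318.8]
groove 0.0206 [251.9 266.5] [313.1 266.5]
groove 0.033 [253.8 274.8] [310.8 274.8]
head 0.1 -0.005 [262.8 283.9] [300.2 283.9]
head 0.1 0.005 [262.4 297.3] [300.7 297.3]
head 0.11 -0.005 [263.4 287.8] [299.4 287.8]
head 0.11 0.005 [263.  300.8] [299.9 300.8]
cam in tool [-0.0014 -0.0725 -0.1592]
[[ 1.     0.     0.001]
 [ 0.     0.962 -0.273]
 [-0.001  0.273  0.962]]
```

View pics/c13.png

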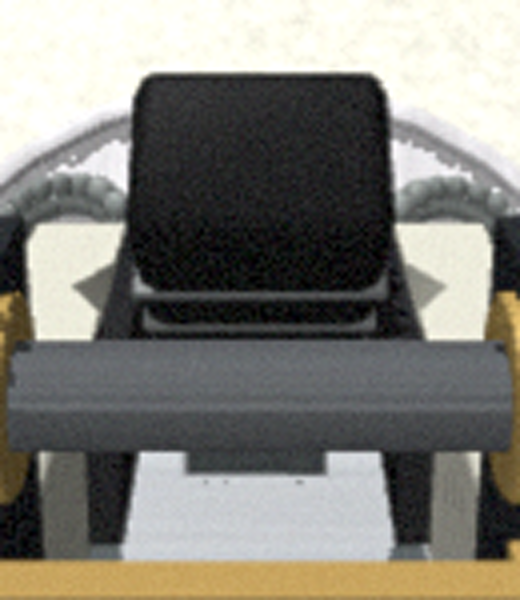

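```bash
python3 - <<'E'
from h import *
i=r.camera_info("wrist");s=r.get_state();R=rot(s["eef_rot"]).as_matrix();p=s["tcp_pos"]
V=np.array(i["view"]).copy();dt=R@np.array([.0014,0,0]);V[:3,3]-=V[:3,:3]@dt;i["view"]=V
sx=np.array([np.cos(np.radians(66.2)),np.sin(np.radians(66.2)),0]);so=np.array([sx[1],-sx[0],0]);c=np.array([.5114,-.2671,.072])
for a in(-1,1):
  for b in(-1,1): print("slot",a,b,proj("wrist",c+a*.0155*sx+b*.0065*so,i).round(1),"hub",proj("wrist",c+a*.039*sx+b*.031*so,i).round(1))
print("obs slot outer edge: cols",215+187/4-.5,215+325/4-.5,"row",195+472/4-.5)
# ray of observed outer-edge centre at z=.072
q=onz("wrist",215+256/4-.5,195+472/4-.5,.072,i);print(q,"-> centre",q-.0065*so, "rel TCP along x,out",(q-.0065*so-p)@sx,(q-.0065*so-p)@so)
E
```

```text
slot -1 -1 [261.5 297. ] hub [237.1 270.5]
slot -1 1 [261. 312.] hub [231.7 342.2]
slot 1 -1 [296.3 297.2] hub [320.9 270.9]
slot 1 1 [296.6 312.2] hub [325.6 342.7]
obs slot outer edge: cols 261.25 295.75 row 312.5
[ 0.51752992 -0.27009366  0.072     ] -> centre [ 0.51158268 -0.26747061  0.072     ] rel TCP along x,out -0.0007403589719169223 0.0004932537234966669
```

Slot seen in this tilted view agrees with the earlier vertical view to 0.4 mm, after correcting a 1.4 mm sideways camera offset (the jaws' symmetry plane projects exactly at cx). Next I check the key's tilt in the hand from its edges.

```bash
python3 - <<'E'
from h import *
a=cv2.imread("pics/w11.png")[205:285,240:322].astype(float)
a=255*np.clip(a/90,0,1)**.5
cv2.imwrite("pics/c14.png",cv2.resize(cv2.bilateralFilter(a.astype(np.uint8),5,40,3),(656,640)[:1]+(640,),interpolation=2)[:600])
E
```

```text
(no output)
```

View pics/c14.png

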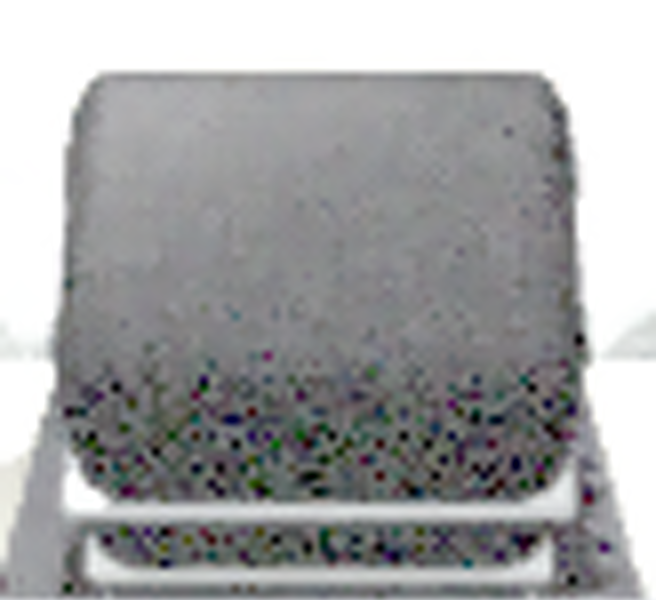

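```bash
python3 - <<'E'
from h import *
st();plan([.5107,-.2668,.147],[-134.4,0,66.2],4,g=-1)
E
```

```text
t 27.0 p [ 0.5114 -0.2666  0.1753] e [-1.3521e+02 -1.0000e-01  6.6440e+01] w 0.0297 F [ 0.4 -0.5 -0.7] j [ -13.3   42.    19.5   -7.9 -111.6 -100.2]
rows 4
[0.0036,0.0004,0.001,-0.1,4.9,5.1,-1],
[0.0036,0.0004,0.001,-0.1,4.9,5.1,-1],
[0.0036,0.0004,0.001,-0.1,4.9,5.1,-1],
[0.0036,0.0004,0.001,-0.1,4.9,5.1,-1],
```

Emit:
step_arm --pt "0.004 0 0.001 -0.4 5 5 -1" --pt "0.004 0 0.001 -0.4 5 5 -1" --pt "0.004 0 0.001 0 5 5 -1" --pt "0.003 0 0.001 0 5 5 -1" --pt "0 0 0 0 0 0 -1" --pt "0 0 0 0 0 0 -1"

```text
time_s: 27.6
tcp_pos: [0.5114, -0.2674, 0.1453]
eef_rot: [-134.4, 0.1, 66.3]
contact_force: [-0.1, -0.3, -0.0]
gripper_width: 0.0293
```

```bash
python3 - <<'E'
from h import *
st();plan([.5115,-.2673,.140],[-134.4,0,66.2],1,g=-1)
i=r.camera_info("wrist");s=r.get_state()
a=r.capture("wrist")[:,:,::-1];cv2.imwrite("pics/w15.png",a)
cv2.imwrite("pics/c15.png",cv2.resize(cv2.convertScaleAbs(a[195:345,215:345],alpha=1.3),(520,600),interpolation=2))
E
```

```text
t 27.6 p [ 0.5114 -0.2674  0.1453] e [-1.3435e+02  5.0000e-02  6.6280e+01] w 0.0293 F [-0.1 -0.3 -0. ] j [ -13.4   44.    18.6   -7.8 -109.6  -99.9]
rows 1
[-0.0008,0.0016,0.0002,0.2,3.8,3.7,-1],
```

View pics/c15.png

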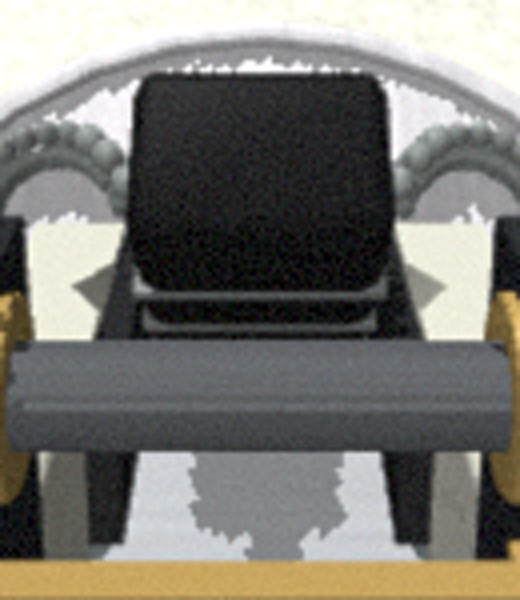

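Emit:
step_arm --pt "0 0 0 0 2 2 -1" --pt "0 0 0 0 1.5 1.5 -1" --pt "0 0 0 0 1 1 -1" --pt "0 0 0 0 0 0 -1"

```text
time_s: 28.05
tcp_pos: [0.5115, -0.2674, 0.1389]
eef_rot: [-134.4, 0.0, 66.3]
contact_force: [-0.8, -0.0, -0.6]
gripper_width: 0.0294
```

Emit:
step_arm --pt "0 0 0 0 1.4 1.4 -1" --pt "0 0 0 0 1 1 -1" --pt "0 0 0 0 0 0 -1"

```text
time_s: 28.35
tcp_pos: [0.5115, -0.2674, 0.1355]
eef_rot: [-134.4, 0.0, 66.3]
contact_force: [0.8, 0.4, -2.4]
gripper_width: 0.0296
```

Emit:
step_arm --pt "0 0 0 0 1 1 -1" --pt "0 0 0 0 1 1 -1" --pt "0 0 0 0 0 0 -1"

```text
time_s: 28.65
tcp_pos: [0.5115, -0.2674, 0.1325]
eef_rot: [-134.4, 0.0, 66.3]
contact_force: [0.5, 0.0, -2.1]
gripper_width: 0.0297
```

Emit:
step_arm --pt "0 0 0 0 1 1 -1" --pt "0 0 0 0 1 1 -1" --pt "0 0 0 0 0 0 -1"

```text
time_s: 28.95
tcp_pos: [0.5115, -0.2674, 0.1294]
eef_rot: [-134.4, 0.0, 66.3]
contact_force: [-0.6, -0.4, -1.0]
gripper_width: 0.0297
```

The head has passed the predicted contact height by 8 mm with no force, so it is entering the slot. I continue.

Emit:
step_arm --pt "0 0 0 0 1.5 1.5 -1" --pt "0 0 0 0 1.5 1.5 -1" --pt "0 0 0 0 1.5 1.5 -1" --pt "0 0 0 0 0 0 -1"

```text
time_s: 29.35
tcp_pos: [0.5113, -0.2674, 0.1224]
eef_rot: [-134.4, 0.0, 66.3]
contact_force: [0.3, 0.5, -1.3]
gripper_width: 0.0299
```

Emit:
step_arm --pt "0 0 0 0 1.5 1.5 -1" --pt "0 0 0 0 1.5 1.5 -1" --pt "0 0 0 0 1.5 1.5 -1" --pt "0 0 0 0 0 0 -1"

```text
time_s: 29.75
tcp_pos: [0.5113, -0.2674, 0.1153]
eef_rot: [-134.4, 0.0, 66.3]
contact_force: [-1.1, 0.2, -2.0]
gripper_width: 0.0294
```

```bash
python3 - <<'E'
from h import *
st()
a=r.capture("wrist")[:,:,::-1];cv2.imwrite("pics/w16.png",a)
E
```

```text
t 29.75 p [ 0.5113 -0.2674  0.1153] e [-1.3442e+02  4.0000e-02  6.6280e+01] w 0.0294 F [-1.1  0.2 -2. ] j [ -13.4   45.4   17.2   -7.7 -106.8  -99.5]
```

View pics/w16.png

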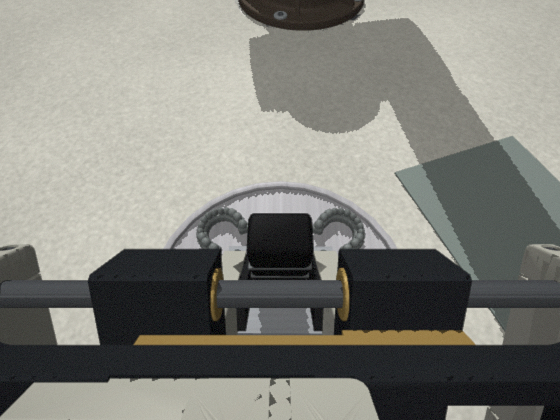

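The key is unchanged in the hand (butt edge still at row 212), so it really is in the slot. I lower it the rest of the way to shoulder contact.

Emit:
step_arm --pt "0 0 0 0 1.5 1.5 -1" --pt "0 0 0 0 1.5 1.5 -1" --pt "0 0 0 0 0 0 -1"

```text
time_s: 30.1
tcp_pos: [0.5114, -0.2674, 0.1111]
eef_rot: [-134.4, 0.0, 66.3]
contact_force: [-0.1, 0.6, -1.7]
gripper_width: 0.0295
```

Emit:
step_arm --pt "0 0 0 0 1 1 -1" --pt "0 0 0 0 1 1 -1" --pt "0 0 0 0 0 0 -1"

```text
time_s: 30.4
tcp_pos: [0.5114, -0.2675, 0.1083]
eef_rot: [-134.5, 0.0, 66.3]
contact_force: [-0.7, -0.2, -1.4]
gripper_width: 0.0297
```

Emit:
step_arm --pt "0 0 0 0 0.7 0.7 -1" --pt "0 0 0 0 0.7 0.7 -1" --pt "0 0 0 0 0 0 -1"

```text
time_s: 30.7
tcp_pos: [0.5115, -0.2675, 0.1084]
eef_rot: [-134.5, 0.1, 66.4]
contact_force: [0.6, 0.4, -1.9]
gripper_width: 0.0294
```

Emit:
step_arm --pt "0 0 0 0 0.7 0.7 -1" --pt "0 0 0 0 0.7 0.7 -1" --pt "0 0 0 0 0 0 -1"

```text
time_s: 31.0
tcp_pos: [0.5116, -0.2676, 0.1083]
eef_rot: [-134.5, 0.1, 66.4]
contact_force: [-0.9, 0.5, -1.8]
gripper_width: 0.0295
```

Emit:
step_arm --pt "0 0 0 0 2 2 -1" --pt "0 0 0 0 2 2 -1"

```text
time_s: 31.2
tcp_pos: [0.5116, -0.2677, 0.1081]
eef_rot: [-134.4, 0.1, 66.6]
contact_force: [3.5, 3.9, 17.9]
gripper_width: 0.0296
```

```bash
python3 - <<'E'
from h import *
st(); s=r.get_state(); print(s["moment"].round(2))
E
```

```text
t 31.2 p [ 0.5116 -0.2677  0.1081] e [-1.3444e+02  9.0000e-02  6.6580e+01] w 0.0296 F [ 3.5  3.9 17.9] j [ -13.3   45.8   16.9   -7.5 -106.1  -99.3]
[ 2.07  1.21 -1.4 ]
```

Seated, with 18 N of upward reaction at the predicted height. I release and back off along the tool axis.

Emit:
step_arm --pt "0 0 0 0 0 0 -0.2" --pt "0 0 0 0 0 0 0.2" --pt "0 0 0 0 0 0 0.6" --pt "0 0 0 0 0 0 1" --pt "0 0 0 0 0 -10 1" --pt "0 0 0 0 0 -20 1" --pt "0 0 0 0 0 -30 1" --pt "0 0 0 0 -10 -40 1" --pt "0 0 0 0 -20 -40 1" --pt "0 0 0 0 0 0 1"

```text
time_s: 32.2
tcp_pos: [0.5866, -0.3014, 0.2314]
eef_rot: [-134.2, 0.2, 66.5]
contact_force: [-0.5, 0.5, -0.3]
gripper_width: 0.0872
```

```bash
python3 - <<'E'
from h import *
st(); 
plan([.5116,-.2672,.25],[180,0,66.2],8)
i=r.camera_info("wrist");np.save("w17.npy",i["view"]);cv2.imwrite("pics/w17.png",r.capture("wrist")[:,:,::-1])
E
```

```text
t 32.2 p [ 0.5866 -0.3014  0.2314] e [-134.2     0.23   66.53] w 0.0872 F [-0.5  0.5 -0.3] j [ -14.3   49.3   40.7   -8.  -126.5 -101.4]
rows 8
[-0.0999,0.0008,0.0005,0.2,-8.8,5.8,1],
[-0.0999,0.0008,0.0005,0.2,-9.4,4.9,1],
[-0.0999,0.0008,0.0005,0.2,-9.8,3.9,1],
[-0.0999,0.0008,0.0005,0.1,-10.2,2.9,1],
[-0.0999,0.0008,0.0005,0.1,-10.4,1.9,1],
[-0.0999,0.0008,0.0005,0.1,-10.5,0.8,1],
[-0.0999,0.0008,0.0005,0.1,-10.6,-0.2,1],
[-0.0999,0.0008,0.0005,0.1,-10.5,-1.3,1],
```

View pics/w17.png

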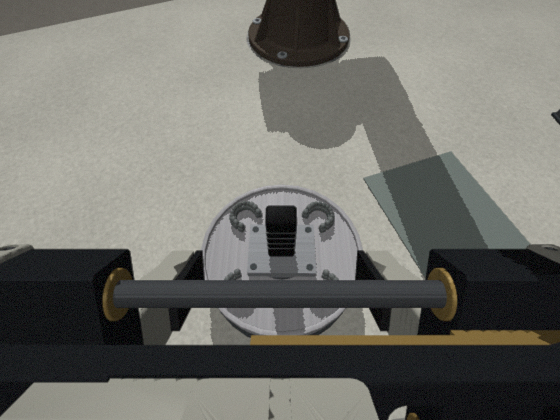

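The key stands upright in the hub, with its handle at (281,230). I bring the tool vertical above it.

Emit:
step_arm --pt "-0.05 0 0 0 -9 4 1" --pt "-0.1 0 0 0 -9 5 1" --pt "-0.1 0 0 0 -10 4 1" --pt "-0.1 0 0 0 -10 3 1" --pt "-0.1 0 0 0 -10 2 1" --pt "-0.1 0 0 0 -10 1 1" --pt "-0.1 0 0 0 -10 0 1" --pt "-0.1 0 0 0 -10 -1 1" --pt "-0.05 0 0 0 0 0 1" --pt "0 0 0 0 0 0 1"

```text
time_s: 33.25
tcp_pos: [0.5081, -0.2679, 0.2414]
eef_rot: [179.2, 0.1, 66.5]
contact_force: [0.4, -0.8, -0.3]
gripper_width: 0.0876
```

```bash
python3 - <<'E'
from h import *
st(); plan([.5116,-.2672,.2],[180,0,66.2],4)
E
```

```text
t 33.25 p [ 0.5081 -0.2679  0.2414] e [1.7918e+02 1.2000e-01 6.6470e+01] w 0.0876 F [ 0.4 -0.8 -0.3] j [  -8.1   10.1  -11.8    0.4  -67.4 -105.6]
rows 4
[0.0036,0.0005,0.0012,0.5,0.6,10.4,1],
[0.0036,0.0005,0.0012,0.5,0.6,10.4,1],
[0.0036,0.0005,0.0012,0.5,0.7,10.4,1],
[0.0036,0.0005,0.0012,0.5,0.7,10.4,1],
```

Emit:
step_arm --pt "0.01 0 0.004 1 2 10 1" --pt "0.005 0 0 1 1 12 1" --pt "0 0 0 0 0 12 1" --pt "0 0 0 0 0 10 1" --pt "0 0 0 0 0 0 1"

```text
time_s: 33.75
tcp_pos: [0.5122, -0.2675, 0.19]
eef_rot: [-179.3, 0.2, 66.2]
contact_force: [-0.3, 0.2, 0.0]
gripper_width: 0.0875
```

```bash
python3 - <<'E'
from h import *
st(); plan([.5116,-.2672,.118],[180,0,66.2],4)
cv2.imwrite("pics/w18.png",r.capture("wrist")[:,:,::-1])
E
```

```text
t 33.75 p [ 0.5122 -0.2675  0.19  ] e [-179.35    0.18   66.17] w 0.0875 F [-0.3  0.2  0. ] j [  -8.2   13.4  -14.4    0.   -62.9 -105.6]
rows 4
[-0.0028,0.0008,-0.0001,0.1,0,18,1],
[-0.0028,0.0008,-0.0001,0,-0,18,1],
[-0.0028,0.0008,-0.0001,0,-0.1,18,1],
[-0.0028,0.0008,-0.0001,0,-0.1,18,1],
```

View pics/w18.png

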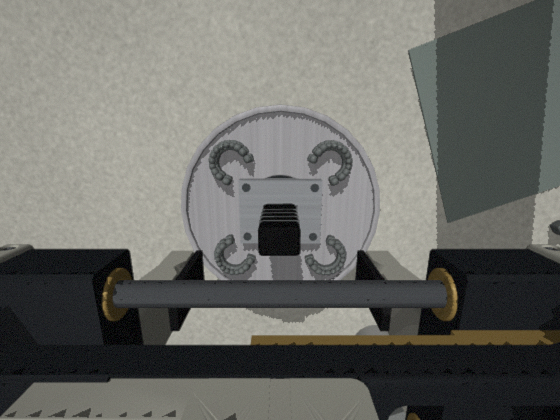

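The handle butt at (279,240) is centred between the jaws. I go down and grip.

Emit:
step_arm --pt "-0.008 0.002 0 0 0 15 1" --pt "-0.003 0 0 0 0 20 1" --pt "0 0 0 0 0 20 1" --pt "0 0 0 0 0 15 1" --pt "0 0 0 0 0 0 0.6" --pt "0 0 0 0 0 0 0.2" --squeeze 15

```text
time_s: 34.4
tcp_pos: [0.5146, -0.269, 0.1192]
eef_rot: [179.9, 0.2, 66.2]
contact_force: [-0.3, -0.2, 0.3]
gripper_width: 0.0768
```

```bash
python3 - <<'E'
from h import *
st(); plan([.5116,-.2672,.118],[180,0,66.2],1)
E
```

```text
t 34.4 p [ 0.5146 -0.269   0.1192] e [1.799e+02 1.500e-01 6.621e+01] w 0.0768 F [-0.3 -0.2  0.3] j [  -8.2   17.   -19.8    0.2  -53.2 -105.7]
rows 1
[0.0017,0.0026,0.0001,0.4,-3.5,1.2,1],
```

Emit:
step_arm --pt "0 0 0 0.4 -3 0 0" --pt "0 0 0 0 -1 0 -0.4" --pt "0 0 0 0 0 0 -1" --pt "0 0 0 0 0 0 -1" --pt "0 0 0 0 0 0 -1" --pt "0 0 0 0 0 0 -1" --pt "0 0 0 0 0 0 -1" --squeeze 15

```text
time_s: 35.1
tcp_pos: [0.5127, -0.2674, 0.123]
eef_rot: [179.6, 0.1, 66.2]
contact_force: [0.8, 0.3, -2.2]
gripper_width: 0.03
```

```bash
python3 - <<'E'
from h import *
st()
E
```

```text
t 35.1 p [ 0.5127 -0.2674  0.123 ] e [1.7959e+02 1.0000e-01 6.6230e+01] w 0.03 F [ 0.8  0.3 -2.2] j [  -8.    16.4  -20.1    0.3  -53.1 -105.9]
```

Emit:
step_arm --pt "0 0 -0.07 0 -1 1 -1" --pt "0 0 -0.145 0 0 0.8 -1" --pt "0 0 -0.145 0 0 0.8 -1" --pt "0 0 -0.145 0 0 0.8 -1"

```text
time_s: 35.5
tcp_pos: [0.5126, -0.2683, 0.1228]
eef_rot: [179.6, 0.5, 96.1]
contact_force: [-2.7, 1.0, 8.0]
gripper_width: 0.0299
```

```bash
python3 - <<'E'
from h import *
st(); print(r.get_state()["moment"].round(2))
E
```

```text
t 35.5 p [ 0.5126 -0.2683  0.1228] e [179.61   0.46  96.06] w 0.0299 F [-2.7  1.   8. ] j [ -8.   16.3 -20.3   0.4 -52.9 -76.2]
[ 0.39  1.19 -0.1 ]
```

Emit:
step_arm --pt "0 0 -0.145 0 0 0.5 -1" --pt "0 0 -0.145 0 0 0.5 -1" --pt "0 0 -0.145 0 0 0.5 -1" --pt "0 0 -0.145 0 0 0.5 -1" --pt "0 0 -0.145 0 0 0.5 -1" --pt "0 0 -0.145 0 0 0.5 -1" --pt "0 0 -0.145 0 0 0.5 -1" --pt "0 0 0 0 0 0 -1"

```text
time_s: 36.3
tcp_pos: [0.5108, -0.2687, 0.1231]
eef_rot: [-179.7, 0.5, 156.4]
contact_force: [-0.5, -1.0, -0.7]
gripper_width: 0.0299
```

```bash
python3 - <<'E'
from h import *
st(); plan([.5116,-.2672,.1228],[180,0,156.2],1,g=-1)
E
```

```text
t 36.3 p [ 0.5108 -0.2687  0.1231] e [-179.69    0.46  156.39] w 0.0299 F [-0.5 -1.  -0.7] j [ -8.   16.2 -20.4   0.5 -53.  -15.9]
rows 1
[-0.0053,0.0081,0.0033,-0.1,1.7,0.3,-1],
```

Turned to 156.4°, so 90°. I press down lightly, then open and rise.

Emit:
step_arm --pt "0 0.004 0 0 1 2 -1" --pt "0 0 0 0 0 2 -1" --pt "0 0 0 0 0 2 -1"

```text
time_s: 36.6
tcp_pos: [0.5111, -0.2697, 0.1224]
eef_rot: [-179.5, 0.3, 155.8]
contact_force: [-6.0, 4.4, 17.4]
gripper_width: 0.0297
```

Emit:
step_arm --pt "0 0 0 0 0 0 -0.2" --pt "0 0 0 0 0 0 0.2" --pt "0 0 0 0 0 0 0.6" --pt "0 0 0 0 0 0 1" --pt "0 0 0 0 0 -10 1" --pt "0 0 0 0 0 -25 1" --pt "0 0 0 0 0 -35 1" --pt "0 0 0 0 0 -40 1" --pt "0 0 0 0 0 -20 1" --pt "0 0 0 0 0 0 1"

```text
time_s: 37.6
tcp_pos: [0.5105, -0.2685, 0.2588]
eef_rot: [-179.4, 0.2, 155.0]
contact_force: [0.6, -0.6, 0.1]
gripper_width: 0.0877
```

```bash
python3 - <<'E'
from h import *
st(); cv2.imwrite("pics/w19.png",r.capture("wrist")[:,:,::-1])
E
```

```text
t 37.6 p [ 0.5105 -0.2685  0.2588] e [-179.41    0.21  155.04] w 0.0877 F [ 0.6 -0.6  0.1] j [ -7.9  10.1  -9.7   0.7 -70.3 -17.3]
```

View pics/w19.png

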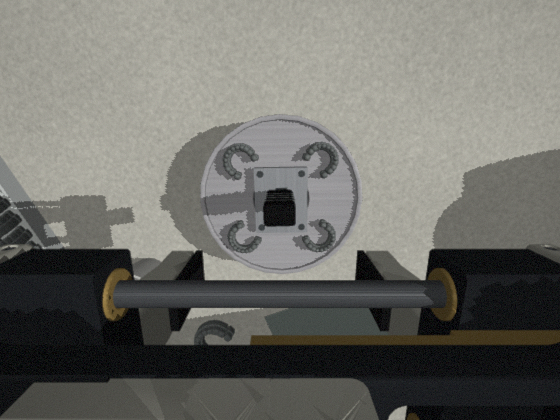

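The handle now stands square across the hub at (280,210). I move the arm aside to check from the fixed cameras.

Emit:
step_arm --pt "0 0 0 0 10 -10 1" --pt "0 0 0 0 40 -10 1" --pt "0 0 0 0 45 -10 1" --pt "0 0 0 0 45 0 1" --pt "0 0 0 0 45 0 1" --pt "0 0 0 0 45 0 1" --pt "0 0 0 0 40 0 1" --pt "0 0 0 0 0 0 1"

```text
time_s: 38.45
tcp_pos: [0.6264, -0.0108, 0.2822]
eef_rot: [-179.2, -0.4, 154.7]
contact_force: [-0.6, -0.6, -0.5]
gripper_width: 0.0878
```

```bash
python3 - <<'E'
from h import *
st(); a=r.capture("scene")[:,:,::-1];b=r.capture("top")[:,:,::-1];cv2.imwrite("pics/s20.png",a);cv2.imwrite("pics/t20.png",b)
c=np.array([.5114,-.2671]); t=np.radians(156.2);kx=np.array([np.cos(t),np.sin(t)]);ky=np.array([-kx[1],kx[0]])
out=[]
for n,im,(x0,y0,w) in(("scene",a,(120,200,130)),("top",b,(350,200,140))):
    k=400/w; g=cv2.resize(im[y0:y0+w,x0:x0+w],(400,400),interpolation=2).copy()
    for z in(.072,.152):
      for u in(-1,1):
        for v in(-1,1):
          q=proj(n,[*(c+u*.015*kx+v*.011*ky),z]);cv2.circle(g,(int((q[0]+.5-x0)*k),int((q[1]+.5-y0)*k)),3,(0,0,255) if z>.1 else (0,255,0),1)
    out.append(g)
cv2.imwrite("pics/c20.png",np.hstack(out))
E
```

```text
t 38.45 p [ 0.6264 -0.0108  0.2822] e [-179.16   -0.36  154.71] w 0.0878 F [-0.6 -0.6 -0.5] j [ 17.1  14.8  -0.4   0.4 -75.6 -42.5]
```

View pics/c20.png

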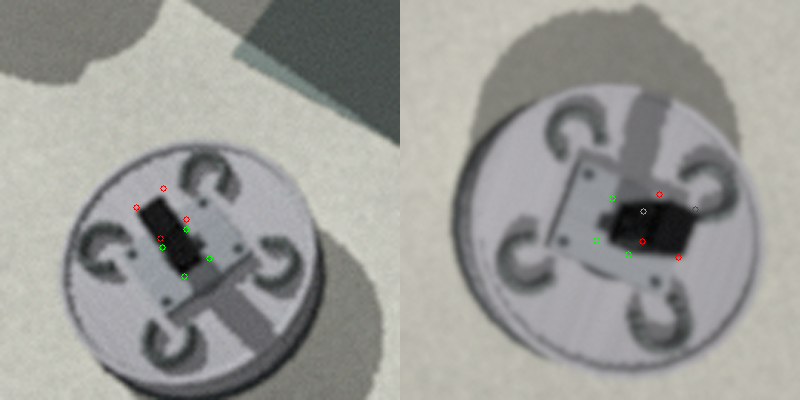

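View pics/s20.png

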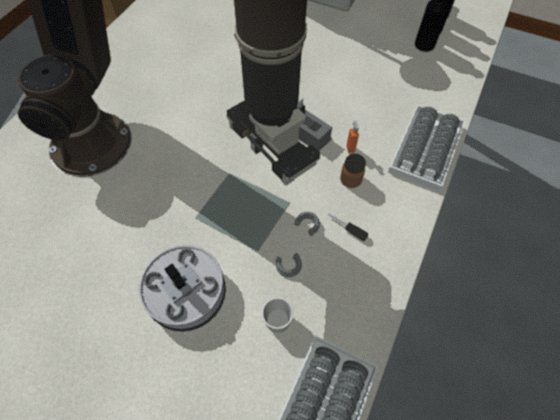

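```bash
python3 - <<'E'
from h import *
a=cv2.imread("pics/s20.png");b=cv2.imread("pics/t20.png")
cv2.imwrite("pics/c21.png",np.hstack([cv2.resize(cv2.convertScaleAbs(a[255:300,155:200],alpha=1.5),(400,400),interpolation=2),cv2.resize(cv2.convertScaleAbs(b[255:310,405:460],alpha=1.5),(400,400),interpolation=2)]))
c=np.array([.5114,-.2671]); t=np.radians(156.2);kx=np.array([np.cos(t),np.sin(t)]);ky=np.array([-kx[1],kx[0]])
for n,im in(("scene",a),("top",b)):
    m=(im.max(2)<42).astype(np.uint8);roi=np.zeros_like(m);
    if n=="scene": roi[255:300,155:200]=1
    else: roi[255:310,405:460]=1
    cn=max(cv2.findContours(m*roi,0,1)[0],key=cv2.contourArea);rc=cv2.minAreaRect(cn)
    Q=np.array([proj(n,[*(c+u*.015*kx+v*.011*ky),z]) for z in(.072,.152) for u in(-1,1) for v in(-1,1)],np.float32)
    print(n,"obs",rc,"pred",cv2.minAreaRect(Q), "obs bbox",cv2.boundingRect(cn),"pred",cv2.boundingRect(Q))
    print("axis pred",proj(n,[*c,.072]),proj(n,[*c,.152]))
E
```

```text
scene obs ((175.30767822265625, 276.46148681640625), (24.406808853149414, 8.875203132629395), 56.3099365234375) pred ((176.06869506835938, 275.10113525390625), (27.198646545410156, 11.621589660644531), 54.54285430908203) obs bbox (166, 265, 19, 24) pred (163, 260, 25, 30)
axis pred [179.86810288 281.66265939] [172.03576398 268.9365987 ]
top obs ((438.0, 279.0), (16.0, 28.0), 90.0) pred ((435.65472412109375, 278.3241882324219), (28.850122451782227, 23.271623611450195), 20.36566734313965) obs bbox (424, 271, 29, 17) pred (418, 267, 35, 23)
axis pred [426.58798502 278.60458257] [443.6041214  278.54980216]
```

View pics/c21.png

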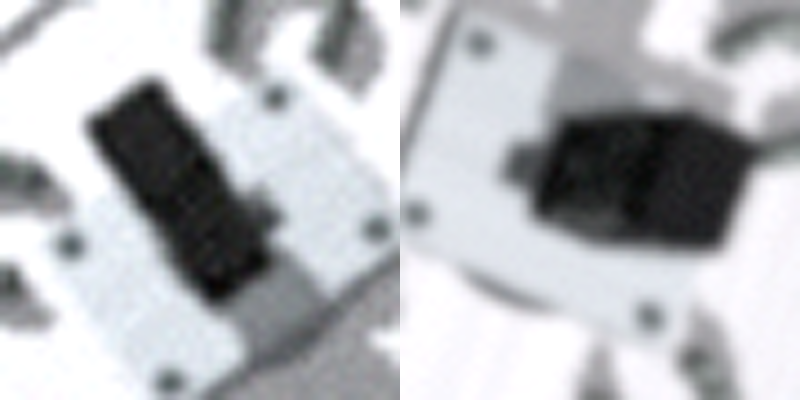

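Both fixed views show the handle upright, square across the slot and resting on the hub: its shadow starts at its base and a slot end shows beside it. The loose objects have not moved. I hand it in.

```bash
python3 - <<'E'
from h import *
a=cv2.imread("pics/scene0.png").astype(int);b=cv2.imread("pics/s20.png").astype(int)
st(); print(r.close_job())
E
```

```text
t 38.55 p [ 0.6251 -0.0137  0.2826] e [-179.14   -0.36  154.62] w 0.088 F [-0.1 -0.2  0. ] j [ 16.9  14.6  -0.6   0.4 -75.6 -42.3]
the job is handed in; nothing more can be done
None
```

The key is standing T-head down in the hub, turned a quarter turn and released. I handed the job in at 38.6 s; it reports no verdict.

**What I did:**
- I took the key from the far well and laid it on the mat.
- My first regrip, leaning outward, ran into the joint limits. I turned the key 180° flat on the mat instead and regripped it leaning inward.
- I lowered the T-head through the slot until the handle met the hub. It seated at TCP height 0.108 m, against 0.107 m predicted, with about 18 N pushing back.
- I regripped from above and turned it about 90°, from 66° to 156°. I pressed down lightly (about 17 N back), let go and moved the arm clear.

**Last checks:**
- **Key:** the scene and top views show the handle upright, square across the slot and resting on the hub. The fitted outlines agree with the predicted pose to about 1–2 pixels at the centre. The dark mask measured somewhat smaller than predicted, because of the rounded edges and the threshold.
- **Other items:** by eye in the final scene picture the models, jar, cup and screwdriver look unmoved. The block was mostly hidden behind the arm there, so the brush and scraper were last seen in place in the earlier lift pictures. I measured none of these positions.
- **Wrist camera:** it read about 1.4 mm off sideways, which I corrected before inserting the key.

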